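# Turn the rinsed spot plate wells down onto the draining rods

## Robot

A 6-joint arm with a two-finger parallel gripper is mounted at the origin on the work surface. World frame = base frame: x ahead of the robot, y to its left, z up, the work surface at z = 0. Lengths are in m, angles in degrees, forces in N, time in s.
With the tool pointing down it reaches from about 0.35 to 0.875 m from the base axis. Payload 4.2 kg.
Tool frame: the origin (TCP) lies on the front face of the gripper's body, between the roots of the fingers; the fingertips stand 70 mm ahead of it and the grasp point (between the pads) lies 51 mm ahead of it; x points along the fingers, y is the direction in which the jaws open and shut, and the axes are right-handed (so a half turn about x gives the same grasp; the last joint's range is limited). The gripper opens to 87 mm and grips with 3 to 60 N. Pads are 19 mm wide; open, the fingers measure 117 mm over their backs; the gripper's body (75 mm by 190 mm) begins 51 mm behind the grasp point.
Start: joints at [85.634, 22.042, 0.453, 0, -68.411, -14.817], TCP at [0.205, 0.59, 0.292] pointing down, gripper open.
Joint ranges: [-179.83, 179.83], [-69.29, 118.12], [-61.27, 80.66], [-181.25, 117.63], [-171.15, -9.14], [-177.46, 177.46]. Speed limits (degrees/s): [159.86, 159.86, 180, 180, 180, 180].

## Interface

Orientations are given as a 3x3 rotation matrix whose columns are the frame's x, y, z axes.
In Python, from station import r, viewer, spotter gives the robot as it stands.
- The arm moves only by the tool move_arm, never from a script. Its argument "series" is a list that holds one entry, the list of rows, each a list of 7 numbers: the turn, a rotation vector about the world's x, y, z scaled (see below), then the shift along the world's x, y, z scaled (see below), then the opening, from 0 (shut) to 1 (fully open). A call has 1 to 20 rows; each row shifts and turns the pose as measured when the row begins; what a row does not reach is not made up. The controller multiplies each number of a shift by 60 mm and each number of a turn by 8 degrees. A row lasts 1/8 s, in which the tool goes at most 62.5 mm and 10.7 degrees, less where a joint would pass 70% of its speed; a pose out of reach is approached as far as the arm can. A call with a number of a shift or a turn outside -1 to 1 is refused whole. A call with a gripper value outside its range is refused whole. The fingers move at their own pace and stop on an object; the grip force is fixed at half the most. Time passes only in rows, so rows that do not move let the fingers close. It gives the time, the measured TCP pose, the force and the opening at its end, in the units of the state.
- r.sense(): the state, without advancing time (a new reading comes with each control period).
- viewer.capture(name): name is "side" or "top"; returns (picture, depth): 420x560x3 uint8, red, green, blue; 420x560 float32, m along the optical axis (not along the pixel's ray), 0 where there is no reading.
- viewer.camera_params(name): a dict with "mtx" (3x3 intrinsics, pixels), "pose" (4x4, takes a point from camera to world coordinates). Camera axes: x right, y down, z forward; pixel columns grow to the right and rows downward; lengths in m; the calibration is good to about 2 mm. A picture is of the moment at which its call begins. camera_params takes no time and is no camera call.
- r.finish_job(): hands the job in, once; it reports no verdict.
Trained networks look in the newest picture that a camera, given by its name, has taken for a name from the list of things; names that differ only in an ending like _2 or _b are one class to them, and where a whole thing is asked for, a point or a joint stands for the part that bears it (a point fixed in the world has none). Each returns a list of dicts, best first, with "conf" (0 to 1); they miss things now and then, are a little off and sometimes report something else, mostly with a low value. They report only what shows in the picture. A call takes as long as a camera call. They do not tell look-alikes from the thing itself.
- spotter.find_in(camera, name): "centre" ([column, row] in pixels, amid what is visible of it).
- spotter.trace(camera, name): "mask" (420x560 bool, what is visible of it) and "centre" ([column, row] in pixels, amid what is visible of it).
The state is a dict: "time_s": time; "joints": joint angles; "joint_velocities": joint speeds; "effort": joint torques, N m; "tcp_pos": TCP position; "ee_rot": TCP orientation; "wrist_force": force on the tool from outside, world axes, zero at the start; "moment": the same for the moment, N m; "gripper_width": opening from 0.0 (shut) to 1.0 (fully open).
Only numpy, scipy, OpenCV 4.12 (cv2) and the standard library are available. Lean on these libraries where they do the work, as an engineer would, in place of code of your own. Each camera call takes 0.05 s, during which the arm holds its last target.

## Task

The rinsed porcelain spot plate lies wells up on the bench: turn it over and lay it wells down, flat on both rods over the enamel tray, in the free stretch beside the slide basket and clear of it, so that it drips dry. One grasp will not turn it right over: it can be stood on its short end, let go and taken again from the other side. It is porcelain, so never let it drop or topple; leave the basket and the other things where they are, and let the plate rest there on its own.

Things in the scene. Friction and masses are not known exactly. Their poses are not given: they have to be found in the camera images.
- spot_plate: White porcelain spot plate: flat block 96 mm (x) by 64 mm (y) by 18 mm (z), about 220 g, square edges; six wells 23 mm wide, 7 mm deep in one face, other plain. Origin: centre of the plain face; z points out of the well face: up at the start, down at the end. Can be pinched across its 64 mm width; stands steady on either short end (tips past 10 degrees). Bench is free 20 mm around it.
- drain_rack: Fixed white enamel tray with a black rim, 220 mm (x) by 340 mm (y), rim 43 mm high, with two steel rods over it, parallel to its y: 8 mm thick, 310 mm long, axes at x = -25 and +25 mm, tops 60 mm above the bench, brackets at y = -140 and +140 mm lower than the rod tops. Origin: centre of the tray's underside, on the bench. Free stretch of rods: y = -135 to +40 mm.
- rods_mid (a point): Point midway between the two rods and midway along them, at the height of the rod tops (60 mm above the bench); axes as drain_rack. A plate lying wells down on the rods has its well face at this height and its origin 18 mm higher. Both rods are free of anything on the -y side of the basket.
- slide_basket: Steel slide-staining basket with eight glass slides, loose, about 180 g, standing on the rods at the +y end: 84 mm across the rods (x), 70 mm along them (y), 32 mm high, with a thin wire bail up to 77 mm. Origin: centre of its underside. Leave alone.
- jar_lid: Ground-glass jar lid with a knob, 60 mm across, 39 mm high, lying on the bench near the plate. Origin: centre of its underside. Leave alone.
- dropper_bottle_1: Amber dropper bottle, 42 mm across, 115 mm high, upright. Origin: centre of its underside. Leave alone.
- dropper_bottle_2: A second amber dropper bottle, 42 mm across, 115 mm high, upright. Origin: centre of its underside. Leave alone.
- stain_jar: Squat amber jar with a black cap, 68 mm across, 85 mm high, upright. Origin: centre of its underside. Leave alone.
- wash_bottle: White wash bottle with a bent spout, 72 mm across, 208 mm high, upright. Origin: centre of its underside. Leave alone.
- marker_pen: Black marker pen 130 mm long (its x), 17 mm thick with a clip, 20 mm high in all, lying on the bench. Origin: middle of its length, at the underside. Leave alone.
- slide_box: Closed grey slide box, 95 mm (x) by 88 mm (y) by 35 mm high. Origin: centre of its underside. Leave alone.
Not all that is in view belongs to the job. Of the things that look like the spot_plate, the largest one is meant.

How it is judged:
By the outcome, as a careful person would: the job done as asked, in the order asked, and still so for the second after the job is handed in, with the robot touching nothing.
It also fails if it takes over 58 s, if anything falls off the work surface, if the arm or the gripper's body presses on something with over 40 N, if the wrist force passes 120 N, or if a joint passes its speed limit or range.

## Working session

There is one attempt and no reset: what is moved stays moved. The work goes in short steps, Python scripts to look and compute and a tool call to move; the robot and the scene stay as the last step left them, time stands still between calls to the robot, and variables do not carry over. Pictures are saved under pics/ and viewed, and the job is handed in when it is done.

Besides the shell and the picture viewer there is one more tool, called after "Call:" by a JSON object that holds its "method" and its "body". move_arm: Moves the arm, as the interface text tells. Its arguments: {"type":"object","properties":{"series":{"type":"array","items":{"type":"array","items":{"type":"array","items":{"type":"number","minimum":-1,"maximum":1}}}}},"required":["series"]}

```bash
mkdir -p pics; ls; cat > h.py <<'E'
import numpy as np, cv2
from station import r, viewer, spotter
def cap(n,tag):
    p,d=viewer.capture(n); cv2.imwrite(f'pics/{tag}.png',p[:,:,::-1]); np.savez(f'{tag}.npz',p=p,d=d); return p,d
def pts(n,d):
    c=viewer.camera_params(n); K=np.array(c['mtx']); T=np.array(c['pose'])
    v,u=np.mgrid[0:d.shape[0],0:d.shape[1]]
    P=np.stack([(u-K[0,2])/K[0,0]*d,(v-K[1,2])/K[1,1]*d,d],-1)
    W=P@T[:3,:3].T+T[:3,3]; W[d==0]=np.nan; return W
E
python3 - <<'E'
from h import *
for n in ['top','side']:
    p,d=cap(n,n+'0'); c=viewer.camera_params(n); print(n,np.round(c['mtx'],1).tolist(),np.round(c['pose'],3).tolist())
s=r.sense(); print(s)
E
```

```text
pics
top [[435.6, 0.0, 281.1], [0.0, 435.6, 209.2], [0.0, 0.0, 1.0]] [[-0.011, -0.996, 0.085, 0.454], [-1.0, 0.011, 0.002, -0.061], [-0.002, -0.085, -0.996, 1.176], [0.0, 0.0, 0.0, 1.0]]
side [[450.2, 0.0, 281.1], [0.0, 450.2, 201.3], [0.0, 0.0, 1.0]] [[0.99, -0.102, 0.097, 0.451], [-0.141, -0.719, 0.681, -0.85], [0.0, -0.688, -0.726, 0.933], [0.0, 0.0, 0.0, 1.0]]
{'time_s': 0.1, 'joints': array([ 8.56324901e+01,  2.20888884e+01,  3.88477227e-01, -2.36746679e-02,
       -6.84120626e+01, -1.48171453e+01]), 'joint_velocities': array([ 0.02713883, -0.0921834 ,  0.12653496,  0.13391867,  0.05555379,
        0.1098621 ]), 'effort': array([-5.59729251e-04, -3.91687524e+01,  1.87936020e+01,  4.23195764e+00,
        1.34506155e-02, -7.77788978e-05]), 'tcp_pos': array([0.20523026, 0.58992947, 0.29125236]), 'ee_rot': array([[-5.32590839e-04, -3.28757121e-01, -9.44414354e-01],
       [-1.92804677e-03, -9.44412395e-01,  3.28757527e-01],
       [-9.99997999e-01,  1.99596829e-03, -1.30873715e-04]]), 'wrist_force': array([ 0.53700607, -0.44052545, -0.81055256]), 'moment': array([-0.03252555,  0.01948057,  0.00047962]), 'gripper_width': 1.001336570691105}
```

View pics/top0.png

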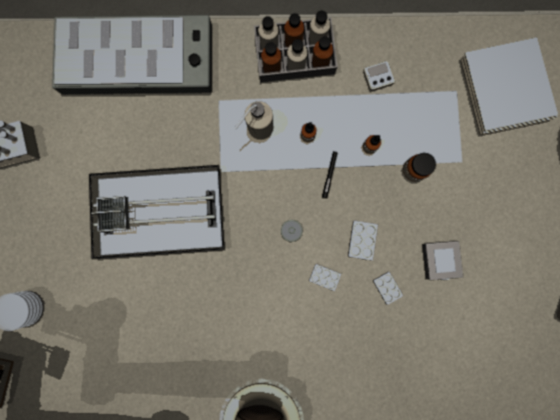

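View pics/side0.png

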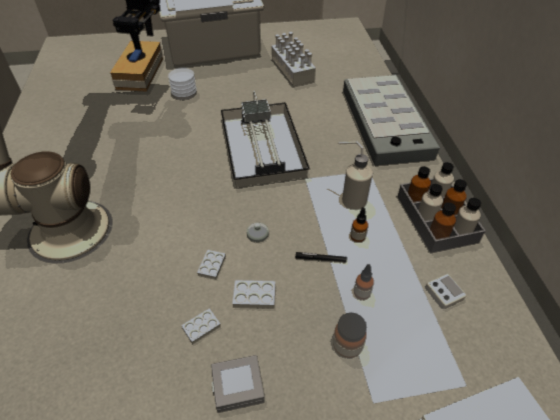

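Look-alikes in the top picture: (363,241), the largest; (325,277), small; (388,288), small. I choose (363,241) and check it with measurements and a crop.

```bash
python3 - <<'E'
from h import *
z=np.load('top0.npz'); p,d=z['p'],z['d']; W=pts('top',d)
cv2.imwrite('pics/crop0.png',cv2.resize(p[190:320,270:480],None,fx=3.5,fy=3.5,interpolation=cv2.INTER_CUBIC)[:,:,::-1])
for (u,v) in [(363,241),(325,277),(388,288),(292,231)]:
    m=np.zeros(d.shape,bool); m[v-32:v+33,u-30:u+31]=1
    m&=(W[:,:,2]>0.006)
    n,l=cv2.connectedComponents(m.astype(np.uint8)); m=l==l[v,u] if l[v,u] else m
    xy=W[m][:,:2]; print((u,v),m.sum(),'c',cv2.minAreaRect((xy*1000).astype(np.float32)),'mean',xy.mean(0).round(4),'z',np.percentile(W[m][:,2],[5,50,95]).round(4))
# rack: rods
for n in ['top']:
    m=(W[:,:,2]>0.03)&(W[:,:,2]<0.2)
    m[:, :85]=0; m[:,228:]=0; m[:162]=0; m[262:]=0
    xy=W[m][:,:2]; print('rack',cv2.minAreaRect((xy*1000).astype(np.float32)))
v,u=np.mgrid[0:420,0:560]
print('bench z',np.nanmedian(W[300:340,300:400,2]), np.nanmedian(W[250:270,400:415,2]))
E
```

```text
(363, 241) 895 c ((468.3320617675781, -276.0059814453125), (65.28082275390625, 95.78445434570312), 80.3663558959961) mean [ 0.4683 -0.2757] z [0.0088 0.0155 0.0209]
(325, 277) 476 c ((371.1265869140625, -174.87313842773438), (74.53968048095703, 47.59542465209961), 67.68771362304688) mean [ 0.3714 -0.1739] z [0.0071 0.0118 0.0166]
(388, 288) 506 c ((341.8276062011719, -339.1769714355469), (72.76847076416016, 49.03153610229492), 28.437868118286133) mean [ 0.3421 -0.3391] z [0.007  0.0118 0.0168]
(292, 231) 392 c ((496.4589538574219, -86.57150268554688), (56.29392623901367, 56.24969482421875), 89.64588928222656) mean [ 0.4961 -0.0864] z [0.0113 0.0181 0.0364]
rack ((549.5382080078125, 269.0712585449219), (226.3856658935547, 347.0534973144531), 3.367720365524292)
bench z 0.00035701272069244006 0.000408946349295336
```

View pics/crop0.png

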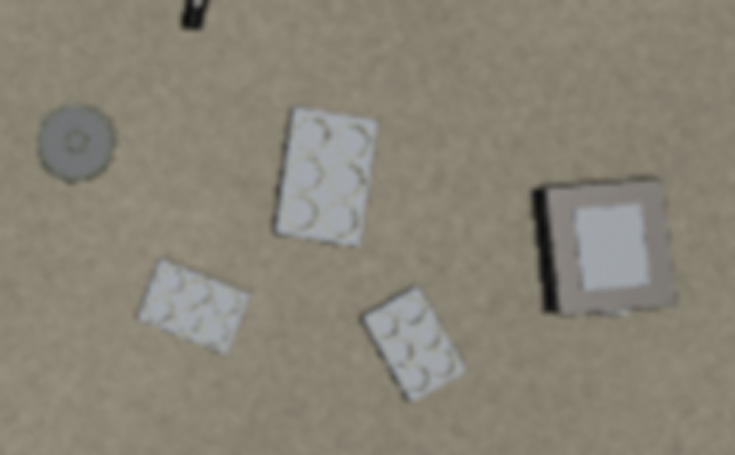

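The crop confirms the plate at (363,241): six wells, 65 x 96 mm footprint. The other two are 73 x 48 mm. Next I refine the plate and rods using both cameras.

```bash
python3 - <<'E'
from h import *
for n,(u,v) in [('top',(363,241)),('side',(254,294))]:
    z=np.load(n+'0.npz'); p,d=z['p'],z['d']; W=pts(n,d)
    m=np.zeros(d.shape,bool); m[v-32:v+33,u-35:u+36]=1
    m&=(W[:,:,2]>0.013)&(W[:,:,2]<.023)
    k,l=cv2.connectedComponents(m.astype(np.uint8)); m=l==np.bincount(l[l>0]).argmax()
    xy=W[m][:,:2]; print(n,cv2.minAreaRect((xy*1000).astype(np.float32)),xy.mean(0))
    w,V=np.linalg.eigh(np.cov(xy.T)); a=V[:,1]; print(' long ang',np.degrees(np.arctan2(a[1],a[0])))
    # rods
    R=(W[:,:,0]>.42)&(W[:,:,0]<.68)&(W[:,:,1]>.08)&(W[:,:,1]<.46)&(W[:,:,2]>.052)&(W[:,:,2]<.068)
    q=W[R]; print(' rods n',len(q))
    th=np.radians(3); 
    best=None
    for t in np.radians(np.arange(-2,8,.25)):
        ex=np.array([np.cos(t),np.sin(t)]); s=(q[:,:2]@ex); h,_=np.histogram(s,np.arange(.4,.75,.003)); sc=(h**2).sum()
        if best is None or sc>best[0]: best=(sc,t,s)
    t=best[1]; h,e=np.histogram(best[2],np.arange(.4,.75,.003)); print(' yaw',np.degrees(t),[(round(e[i],3),int(h[i])) for i in range(len(h)) if h[i]>3])
    ey=np.array([-np.sin(t),np.cos(t)])
    y=q[:,:2]@ey; print(' y range',y.min(),y.max())
    # rim
    R=(W[:,:,0]>.38)&(W[:,:,0]<.70)&(W[:,:,1]>.03)&(W[:,:,1]<.5)&(W[:,:,2]>.036)&(W[:,:,2]<.2)
    q=W[R]; print(' rim',cv2.minAreaRect((q[:,:2]*1000).astype(np.float32)))
    R&=(W[:,:,2]>.075); q=W[R]; k=np.median(q,0); print(' basket',k,q.min(0),q.max(0), cv2.minAreaRect((q[:,:2]*1000).astype(np.float32)))
E
```

```text
top ((468.3320007324219, -276.00750732421875), (65.28176879882812, 95.78172302246094), 80.36349487304688) [ 0.46781104 -0.27616099]
 long ang 169.6409778589229
 rods n 650
 yaw 3.5 [(np.float64(0.52), 18), (np.float64(0.523), 5), (np.float64(0.532), 6), (np.float64(0.535), 93), (np.float64(0.538), 102), (np.float64(0.541), 86), (np.float64(0.544), 7), (np.float64(0.55), 5), (np.float64(0.583), 22), (np.float64(0.586), 112), (np.float64(0.589), 102), (np.float64(0.592), 42), (np.float64(0.595), 5), (np.float64(0.601), 10), (np.float64(0.604), 9)]
 y range 0.07954391437936512 0.3904875409917602
 rim ((549.5382080078125, 269.0712585449219), (226.3856658935547, 347.0534973144531), 3.367720365524292)
 basket [0.54030305 0.36711901 0.08518592] [0.49731472 0.32745683 0.07503753] [0.58529177 0.40329631 0.14048247] ((541.5913696289062, 366.0039978027344), (85.25869750976562, 72.8692626953125), 3.514530897140503)
side ((469.5771179199219, -274.7268371582031), (66.7789535522461, 96.50300598144531), 81.13345336914062) [ 0.46945701 -0.27584712]
 long ang 171.4508215601095
 rods n 320
 yaw 3.0000000000000004 [(np.float64(0.517), 8), (np.float64(0.52), 6), (np.float64(0.532), 5), (np.float64(0.535), 55), (np.float64(0.538), 49), (np.float64(0.541), 25), (np.float64(0.553), 4), (np.float64(0.583), 27), (np.float64(0.586), 50), (np.float64(0.589), 46), (np.float64(0.592), 11)]
 y range 0.08356040406306899 0.37399408754357705
 rim ((550.7717895507812, 269.3996276855469), (226.85971069335938, 351.9152526855469), 3.4048736095428467)
 basket [0.54174899 0.35979881 0.08683698] [0.49958068 0.32363637 0.07506708] [0.58577755 0.41105543 0.13930695] ((542.0652465820312, 367.1748352050781), (84.90594482421875, 80.43692779541016), 5.170325756072998)
```

Call:
{"method": "move_arm", "body": {"series": [[[0, 0, 0.4, 0.7, -0.9, 0, 1], [0, 0, 0.4, 0.7, -0.9, 0, 1], [0, 0, 0.4, 0.7, -0.9, 0, 1], [0, 0, 0, 0.7, -0.9, 0, 1], [0, 0, 0, 0.7, -0.9, 0, 1], [0, 0, 0, 0.7, -0.9, 0, 1]]]}}

```text
time_s: 0.85
tcp_pos: [0.4346, 0.2912, 0.288]
ee_rot: [[-0.002, -0.153, -0.988], [-0.006, -0.988, 0.153], [-1.0, 0.007, 0.001]]
wrist_force: [0.3, 0.2, -0.2]
gripper_width: 1.001
```

```bash
cat > log.py <<'E'
from h import *
import json
s=r.sense()
f=open('log.jsonl','a'); f.write(json.dumps(dict(q=list(s['joints']),p=list(s['tcp_pos']),R=np.array(s['ee_rot']).tolist()))+'\n')
print(round(s['time_s'],2),'q',np.round(s['joints'],2),'p',np.round(s['tcp_pos'],4),'F',np.round(s['wrist_force'],1),'w',round(s['gripper_width'],3)); print(np.round(s['ee_rot'],3))
E
python3 log.py
```

```text
0.85 q [ 51.67  12.43 -14.02   0.15 -63.9   29.47] p [0.4346 0.2912 0.288 ] F [ 0.3  0.2 -0.2] w 1.001
[[-0.002 -0.153 -0.988]
 [-0.006 -0.988  0.153]
 [-1.     0.007  0.001]]
```

Call:
{"method": "move_arm", "body": {"series": [[[0, 0, 0, 0.1, -0.95, 0, 1], [0, 0, 0, 0.1, -0.95, 0, 1], [0, 0, 0, 0, -0.95, 0, 1], [1, 0, 0, 0, -0.95, 0, 1], [1, 0, 0, 0, -0.95, 0, 1]]]}}

```text
time_s: 1.48
tcp_pos: [0.4466, -0.0003, 0.2858]
ee_rot: [[-0.004, -0.149, -0.989], [0.271, -0.952, 0.142], [-0.962, -0.268, 0.045]]
wrist_force: [1.8, -0.9, -1.3]
gripper_width: 1.002
```

```bash
python3 log.py
```

```text
1.48 q [ 11.54   5.72 -17.41 -17.13 -64.92  77.  ] p [ 4.466e-01 -3.000e-04  2.858e-01] F [ 1.8 -0.9 -1.3] w 1.002
[[-0.004 -0.149 -0.989]
 [ 0.271 -0.952  0.142]
 [-0.962 -0.268  0.045]]
```

Call:
{"method": "move_arm", "body": {"series": [[[1, 0, 0, 0, -0.6, 0, 1], [0, 1, 0, 0, -0.5, 0, 1], [0, 1, 0, 0, -0.5, 0, 1]]]}}

```text
time_s: 1.85
tcp_pos: [0.4446, -0.1027, 0.2874]
ee_rot: [[-0.256, -0.263, -0.93], [0.411, -0.901, 0.141], [-0.875, -0.346, 0.338]]
wrist_force: [0.4, 1.9, -0.2]
gripper_width: 1.002
```

```bash
python3 log.py
```

```text
1.85 q [ -5.83  15.61  -5.66 -22.53 -87.62  88.14] p [ 0.4446 -0.1027  0.2874] F [ 0.4  1.9 -0.2] w 1.002
[[-0.256 -0.263 -0.93 ]
 [ 0.411 -0.901  0.141]
 [-0.875 -0.346  0.338]]
```

Call:
{"method": "move_arm", "body": {"series": [[[-1, -1, 0, 0, -0.5, 0, 1], [-1, -1, 0, 0, -0.5, 0.2, 1], [-1, 0, 1, 0, -0.5, 0.2, 1], [-1, 0, 1, 0, -0.5, 0, 1]]]}}

```text
time_s: 2.35
tcp_pos: [0.4461, -0.2289, 0.3063]
ee_rot: [[-0.016, 0.064, -0.998], [-0.117, -0.991, -0.061], [-0.993, 0.116, 0.023]]
wrist_force: [-0.5, 0.2, -0.1]
gripper_width: 1.003
```

```bash
python3 log.py
```

```text
2.35 q [ -5.35   8.51 -19.27   7.62 -62.71  95.42] p [ 0.4461 -0.2289  0.3063] F [-0.5  0.2 -0.1] w 1.003
[[-0.016  0.064 -0.998]
 [-0.117 -0.991 -0.061]
 [-0.993  0.116  0.023]]
```

```bash
cat > kin.py <<'E'
import numpy as np, json
from scipy.spatial.transform import Rotation as Ro
from scipy.optimize import least_squares
D=[json.loads(l) for l in open('log.jsonl')]
D.append(dict(q=[85.6325,22.0889,.3885,-.0237,-68.412,-14.817],p=[.20523,.58993,.29125],R=[[-5.3e-4,-.32876,-.94441],[-.00193,-.94441,.32876],[-1,.002,-1.3e-4]]))
X,Y,Z=np.eye(3)
def fk(q,P,s=(1,1,-1,1,-1,1)):
    d1,a1,L2,e,L4,lat,Lt,lat2=P[:8]; q=np.radians(np.array(q)*s)
    p=np.zeros(3); M=np.eye(3)
    def rot(ax,t):
        nonlocal M; M=M@Ro.from_rotvec(np.array(ax)*t).as_matrix()
    def tr(v):
        nonlocal p; p=p+M@np.array(v)
    rot(Z,q[0]); tr([a1,0,d1]); rot(Y,q[1]); tr([0,lat,L2]); rot(Y,q[2]); tr([L4,0,e]); rot(X,q[3]); tr([0,lat2,0]); rot(Y,q[4]); rot(X,q[5]); tr([Lt,0,0])
    return p,M
def fit(s):
    def f(P):
        o=[]
        B=Ro.from_rotvec([P[8],0,0]).as_matrix()
        for d in D:
            p,M=fk(d['q'],P,s); o+=list((p-d['p'])/.001); o+=list(((M@B)-np.array(d['R'])).ravel()/.005)
        return np.array(o)
    best=None
    for t0 in [0,np.pi/2,np.pi,-np.pi/2]:
      for lat in (-.16,0):
        x=least_squares(f,[.4,0,.4,0,.4,lat,.25,0,t0]); 
        if best is None or x.cost<best.cost: best=x
    return best,f
if __name__=='__main__':
    import itertools
    for s4 in (1,-1):
        for s6 in (1,-1):
            s=(1,1,-1,s4,-1,s6); b,f=fit(s); print(s,b.cost,np.round(b.x,4)); 
            if b.cost<2000: print(np.round(f(b.x).reshape(-1,12)[:,:3],1)); json.dump(dict(s=s,P=b.x.tolist()),open('kin.json','w'))
E
python3 kin.py
```

```text
(1, 1, -1, 1, -1, 1) 317758.33737890166 [-0.7365 -0.0184  0.5473  0.5004  0.1984 -0.2251 -0.1347  0.0824  2.1681]
(1, 1, -1, 1, -1, -1) 46361.09138412284 [-0.7365 -0.0184  0.5473  0.5004  0.1984 -0.2251 -0.1347  0.0824 -1.54  ]
(1, 1, -1, -1, -1, 1) 268790.56297137495 [ 0.1606  0.      0.5649 -0.      0.4218 -0.      0.2368 -0.1598  1.9964]
(1, 1, -1, -1, -1, -1) 2.551943036946735e-06 [ 0.1606  0.      0.5649 -0.      0.4218 -0.      0.2368 -0.1598 -1.5708]
[[ 0.  0. -0.]
 [-0.  0.  0.]
 [ 0.  0. -0.]
 [-0. -0. -0.]
 [ 0. -0.  0.]]
```

```bash
cat > plan.py <<'E'
import numpy as np, json
from kin import fk,Ro
from scipy.optimize import least_squares
J=json.load(open('kin.json')); P=J['P']; S=J['s']; B=Ro.from_rotvec([P[8],0,0]).as_matrix()
LO=np.array([-179.83,-69.29,-61.27,-181.25,-171.15,-177.46])+1; HI=np.array([179.83,118.12,80.66,117.63,-9.14,177.46])-1
def FK(q):
    p,M=fk(q,P,S); return p,M@B
def keyp(q):
    d1,a1,L2,e,L4,lat,Lt,lat2=P[:8]
    a=np.radians(q[0]); M=Ro.from_rotvec([0,0,a]).as_matrix(); p0=np.array([0,0,d1])
    M=M@Ro.from_rotvec([0,np.radians(q[1]),0]).as_matrix(); el=p0+M@[0,0,L2]
    M=M@Ro.from_rotvec([0,-np.radians(q[2]),0]).as_matrix(); w1=el+M@[L4,0,0]
    M=M@Ro.from_rotvec([-np.radians(q[3]),0,0]).as_matrix(); w2=w1+M@[0,lat2,0]
    return el,w1,w2
def rot(phi,th,sg,up=0):
    f,t=np.radians([phi,th]); d=np.array([np.cos(f),np.sin(f),0]); z=np.array([0,0,1.])
    x=-np.cos(t)*z+np.sin(t)*d; y=sg*np.cross(z,d); return np.stack([x,y,np.cross(x,y)],1)
def ik(p,R,q0):
    def f(q):
        pp,M=FK(q); return np.r_[(pp-p)/.01, Ro.from_matrix(M.T@R).as_rotvec()/.05, 1e-4*(q-q0)]
    s=least_squares(f,np.clip(q0,LO+.01,HI-.01),bounds=(LO,HI),xtol=1e-10); e=np.linalg.norm(s.fun[:3])*.01*1000, np.degrees(np.linalg.norm(s.fun[3:6])*.05)
    return s.x,e
def path(q,A,Bp,n=12):
    """A,Bp=(p,phi,th,sg) interpolate; returns final q, worst err, worst |dq| , min height of wrist pts, qs"""
    we=0;hm=9;qs=[];wd=0
    for k in range(1,n+1):
        t=k/n; p=np.array(A[0])*(1-t)+np.array(Bp[0])*t; ph=A[1]*(1-t)+Bp[1]*t; th=A[2]*(1-t)+Bp[2]*t
        q2,e=ik(p,rot(ph,th,A[3]),q); we=max(we,e[0]+e[1]); wd=max(wd,abs(q2-q).max()); q=q2; qs.append(q); hm=min(hm,min(k_[2] for k_ in keyp(q)))
    return q,we,wd,hm,qs
E
cat > t1.py <<'E'
from plan import *
q0=np.array([-5.35,8.51,-19.27,7.62,-62.71,95.42])
rc=np.array([.550,.269]); yaw=3.4
for phi0 in (170.4,-9.6):
  sgs=(1,-1)
  for sg in sgs:
    pc=np.array([.468,-.276,0]); d=lambda f:np.array([np.cos(np.radians(f)),np.sin(np.radians(f)),0])
    a=-10
    # grasp: go above first
    A=(pc+[0,0,.2],phi0,a,sg)
    q,e=ik(A[0],rot(*A[1:]),q0)
    if abs(q-q0).max()>200 : pass
    q1,we,wd,hm,_=path(q,A,(pc+[0,0,.075],phi0,a,sg),4)
    print('phi0',phi0,sg,'above',np.round(q),np.round(e,2),'grasp err',round(we,2),np.round(q1))
    for phis in (60,90,120,-90,-60,-120):
        for loc in [(.45,-.2),(.5,-.1),(.4,.0),(.5,-.3)]:
            c=np.array([*loc,0])
            dp=(phis-phi0+180)%360-180
            up=(c+[0,0,.22],phi0+dp,a,sg)
            qa,e1,w1,h1,_=path(q1,(pc+[0,0,.075],phi0,a,sg),up,16)
            # stand: theta=90+a ; contact at .06 ahead of TCP, height .056
            th=90+a; x=rot(phis,th,sg)[:,0]
            st=(c+[0,0,.056]-.06*x,phi0+dp,th,sg)
            stu=(st[0]+[0,0,.08],)+st[1:]
            qb,e2,w2,h2,_=path(qa,up,stu,14)
            qc,e3,w3,h3,_=path(qb,stu,st,5)
            if max(e1,e2,e3)<.5: print('   ok stand',phis,loc,'wd',np.round([w1,w2,w3]),'hmin',np.round([h1,h2,h3],2),np.round(qc))
E
python3 t1.py
```

```text
phi0 170.4 1 above [-14.  16. -23.  -1. -41.  95.] [0. 0.] grasp err 0.0 [-14.  27. -30.  -2. -23.  96.]
   ok stand 60 (0.45, -0.2) wd [11.  9.  2.] hmin [0.31 0.19 0.11] [-50.  48.  -7. -68. -93.  57.]
   ok stand 60 (0.5, -0.1) wd [12.  9.  2.] hmin [0.31 0.19 0.11] [-40.  47. -12. -76. -87.  59.]
   ok stand 60 (0.4, 0.0) wd [14. 13.  3.] hmin [0.31 0.19 0.11] [-40.  46. -30. -78. -83.  76.]
   ok stand 60 (0.5, -0.3) wd [10.  7.  1.] hmin [0.32 0.19 0.11] [-52.  53.   9. -67. -99.  47.]
   ok stand 90 (0.45, -0.2) wd [ 8. 10.  1.] hmin [0.32 0.19 0.11] [ -39.   53.    8.  -53. -108.   55.]
   ok stand 90 (0.5, -0.1) wd [10.  9.  2.] hmin [0.32 0.19 0.11] [ -31.   52.    5.  -60. -103.   53.]
   ok stand 90 (0.4, 0.0) wd [11. 10.  2.] hmin [0.32 0.19 0.11] [-27.  47. -15. -61. -93.  65.]
   ok stand 90 (0.5, -0.3) wd [7. 9. 1.] hmin [0.32 0.19 0.11] [ -43.   60.   27.  -55. -118.   46.]
   ok stand 120 (0.45, -0.2) wd [6. 9. 1.] hmin [0.32 0.19 0.11] [ -28.   58.   18.  -38. -121.   61.]
   ok stand 120 (0.5, -0.1) wd [ 7. 10.  1.] hmin [0.32 0.19 0.11] [ -20.   57.   18.  -46. -
[... 1118 characters left out ...]
   76.  -77. -103.]
   ok stand -90 (0.5, -0.1) wd [6. 9. 2.] hmin [0.32 0.18 0.11] [ 29.  48. -46.  61. -78. -94.]
   ok stand -90 (0.4, 0.0) wd [8. 9. 2.] hmin [0.32 0.18 0.11] [ 50.  48. -48.  40. -75. -94.]
   ok stand -90 (0.5, -0.3) wd [ 5. 13.  2.] hmin [0.32 0.19 0.11] [ -2.  47. -53.  94. -80. -99.]
   ok stand -120 (0.45, -0.2) wd [8. 8. 2.] hmin [0.32 0.16 0.1 ] [ 16.  51. -34.  43. -84. -86.]
   ok stand -120 (0.5, -0.1) wd [9. 7. 1.] hmin [0.32 0.15 0.08] [ 25.  54. -21.  35. -92. -82.]
   ok stand -120 (0.4, 0.0) wd [12.  7.  2.] hmin [0.32 0.17 0.1 ] [ 39.  52. -27.  20. -91. -86.]
   ok stand -120 (0.5, -0.3) wd [7. 7. 1.] hmin [0.32 0.15 0.09] [  4.  52. -29.  55. -85. -83.]
```

```bash
cat > go.py <<'E'
from plan import *
from station import r
def d_(f): return np.array([np.cos(np.radians(f)),np.sin(np.radians(f)),0])
def go(p,phi,th,sg=1,n=None,pr=True):
    s=r.sense(); R=np.array(s['ee_rot']); T=rot(phi,th,sg)
    v=np.degrees(Ro.from_matrix(T@R.T).as_rotvec()); dp=(np.array(p)-s['tcp_pos'])
    print('t',round(s['time_s'],2),'p',np.round(s['tcp_pos'],4),'turn',np.round(v/8,2),'shift',np.round(dp/.06,2),'(dp mm',np.round(dp*1000,1),'turn deg',np.round(v,1),') F',np.round(s['wrist_force'],1),'w',round(s['gripper_width'],3),'q',np.round(s['joints']))
    n=n or int(np.ceil(max(abs(v/8).max(),abs(dp/.06).max())/.9))
    if n: print(' n',n,'per row',np.round(np.r_[v/8,dp/.06]/n,2).tolist())
    q,e=ik(np.array(p),T,np.array(s['joints'])); print(' ik',np.round(q),np.round(e,2))
PC=np.array([.4687,-.2757,0]); PH=170.5
def grasp1(h=0,a=-15,off=.008):
    x=rot(PH,a,1)[:,0]; c=PC+off*d_(PH)+[0,0,.010]; return c-.064*x+[0,0,h]
E
python3 -c "
from go import *
print(grasp1()); go(grasp1(.1),PH,-15)"
```

```text
[ 0.44447247 -0.2716457   0.07181925]
t 2.35 p [ 0.4461 -0.2289  0.3063] turn [ 0.72 -2.08 -1.52] shift [-0.03 -0.71 -2.24] (dp mm [  -1.7  -42.8 -134.5] turn deg [  5.8 -16.7 -12.1] ) F [-0.5  0.2 -0.1] w 1.003 q [ -5.   9. -19.   8. -63.  95.]
 n 3 per row [0.24, -0.69, -0.51, -0.01, -0.24, -0.75]
 ik [-14.  15. -31.  -2. -30.  97.] [0. 0.]
```

Call:
{"method": "move_arm", "body": {"series": [[[0.24, -0.7, -0.5, 0, -0.24, -0.75, 1], [0.24, -0.7, -0.5, 0, -0.24, -0.75, 1], [0.24, -0.7, -0.5, 0, -0.24, -0.75, 1], [0, 0, 0, 0, 0, 0, 1]]]}}

```text
time_s: 2.85
tcp_pos: [0.4444, -0.2728, 0.1674]
ee_rot: [[0.264, -0.169, -0.95], [-0.045, -0.986, 0.163], [-0.963, -0.001, -0.268]]
wrist_force: [-0.1, -0.2, 1.0]
gripper_width: 1.003
```

```bash
python3 -c "
from go import *
go(grasp1(.0),PH,-15)"
```

```text
t 2.85 p [ 0.4444 -0.2728  0.1674] turn [0.01 0.07 0.03] shift [ 0.    0.02 -1.59] (dp mm [  0.1   1.1 -95.6] turn deg [0.1 0.5 0.2] ) F [-0.1 -0.2  1. ] w 1.003 q [-14.  15. -31.  -3. -28.  97.]
 n 2 per row [0.0, 0.03, 0.01, 0.0, 0.01, -0.8]
 ik [-14.  25. -35.  -5. -15.  99.] [0. 0.]
```

Call:
{"method": "move_arm", "body": {"series": [[[0, 0.06, 0.02, 0, 0.02, -0.5, 1], [0, 0, 0, 0, 0, -0.5, 1], [0, 0, 0, 0, 0, -0.45, 1], [0, 0, 0, 0, 0, 0, 1]]]}}

```text
time_s: 3.35
tcp_pos: [0.4508, -0.2719, 0.085]
ee_rot: [[0.264, -0.157, -0.952], [-0.048, -0.988, 0.149], [-0.963, 0.006, -0.268]]
wrist_force: [0.6, -0.8, 0.7]
gripper_width: 0.998
```

```bash
python3 -c "
from go import *
go(grasp1(.0),PH,-15)
from h import *
p,d=cap('top','top1');cv2.imwrite('pics/c1.png',cv2.resize(p[180:310,290:450],None,fx=4,fy=4)[:,:,::-1])
p,d=cap('side','side1');cv2.imwrite('pics/c1s.png',cv2.resize(p[220:360,170:350],None,fx=4,fy=4)[:,:,::-1])
"
```

```text
t 3.35 p [ 0.4508 -0.2719  0.085 ] turn [ 0.05  0.06 -0.06] shift [-0.11  0.   -0.22] (dp mm [ -6.3   0.3 -13.2] turn deg [ 0.4  0.5 -0.5] ) F [ 0.6 -0.8  0.7] w 0.998 q [-14.  24. -35.  -4. -16.  98.]
 n 1 per row [0.05, 0.06, -0.06, -0.11, 0.0, -0.22]
 ik [-14.  25. -35.  -5. -15.  99.] [0. 0.]
```

View pics/c1s.png

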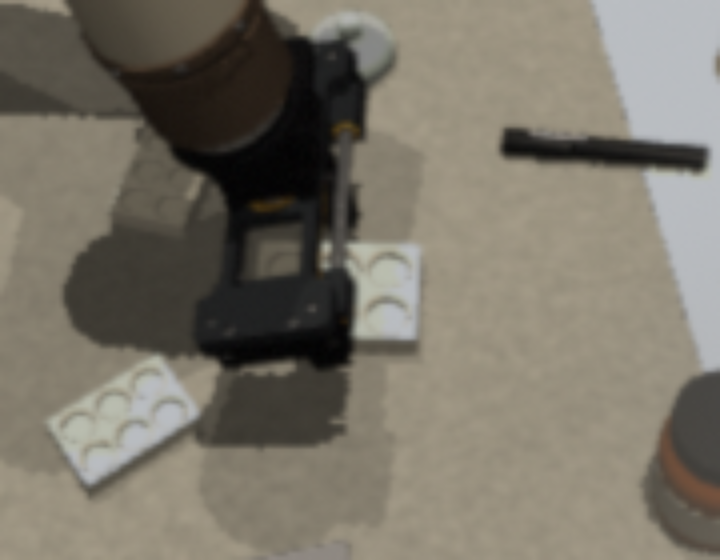

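View pics/c1.png

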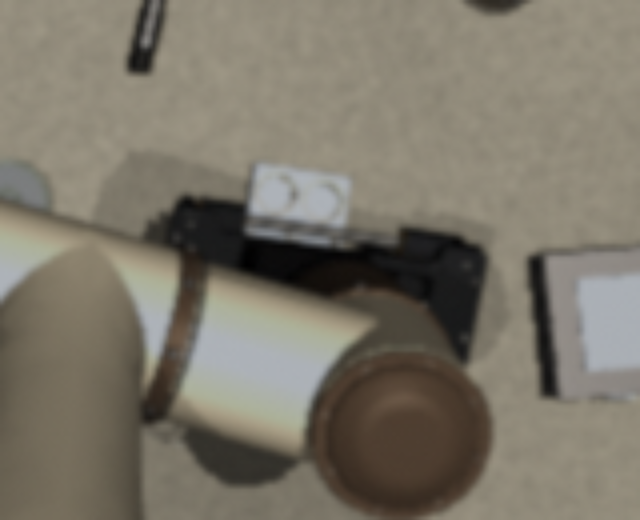

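The side crop shows the gripper straddling the plate around (250,290) full-frame, with no contact. I correct the x drift and the remaining depth.

Call:
{"method": "move_arm", "body": {"series": [[[0.05, 0.06, -0.06, -0.12, 0, -0.12, 1], [0, 0, 0, 0, 0, -0.1, 1], [0, 0, 0, 0, 0, 0, 1]]]}}

```text
time_s: 3.82
tcp_pos: [0.4462, -0.2727, 0.0765]
ee_rot: [[0.266, -0.164, -0.95], [-0.046, -0.986, 0.157], [-0.963, 0.002, -0.269]]
wrist_force: [-0.4, -0.4, 0.9]
gripper_width: 0.998
```

```bash
python3 -c "
from go import *
go(grasp1(.0),PH,-15)"
```

```text
t 3.83 p [ 0.4462 -0.2727  0.0765] turn [ 0.02  0.08 -0.01] shift [-0.03  0.02 -0.08] (dp mm [-1.7  1.  -4.7] turn deg [ 0.2  0.6 -0.1] ) F [-0.4 -0.4  0.9] w 0.998 q [-14.  24. -35.  -5. -15.  99.]
 n 1 per row [0.02, 0.08, -0.01, -0.03, 0.02, -0.08]
 ik [-14.  25. -35.  -5. -15.  99.] [0. 0.]
```

Call:
{"method": "move_arm", "body": {"series": [[[0, 0.08, 0, -0.03, 0.02, -0.08, 1], [0, 0, 0, 0, 0, -0.04, 1], [0, 0, 0, 0, 0, 0, 1], [0, 0, 0, 0, 0, 0, 0.5], [0, 0, 0, 0, 0, 0, 0], [0, 0, 0, 0, 0, 0, 0], [0, 0, 0, 0, 0, 0, 0], [0, 0, 0, 0, 0, 0, 0]]]}}

```text
time_s: 4.82
tcp_pos: [0.4449, -0.2712, 0.0702]
ee_rot: [[0.256, -0.163, -0.953], [-0.046, -0.987, 0.157], [-0.966, 0.004, -0.26]]
wrist_force: [0.2, 0.6, 2.1]
gripper_width: 0.733
```

```bash
python3 -c "
from go import *
go(grasp1(.0),PH,-15)"
```

```text
t 4.83 p [ 0.4449 -0.2712  0.0702] turn [ 0.03  0.   -0.01] shift [-0.01 -0.01  0.03] (dp mm [-0.4 -0.4  1.6] turn deg [ 0.2  0.  -0.1] ) F [0.2 0.6 2.1] w 0.733 q [-14.  25. -36.  -4. -14.  98.]
 n 1 per row [0.03, 0.0, -0.01, -0.01, -0.01, 0.03]
 ik [-14.  25. -35.  -5. -15.  99.] [0. 0.]
```

Call:
{"method": "move_arm", "body": {"series": [[[0, 0, 0, 0, 0, 0.4, 0], [0, 0, 0, 0, 0, 0.8, 0], [0, 0, 0, 0, 0, 0.9, 0], [0, 0, 0, 0, 0, 0.5, 0]]]}}

```text
time_s: 5.32
tcp_pos: [0.4395, -0.2702, 0.2239]
ee_rot: [[0.238, -0.165, -0.957], [-0.041, -0.986, 0.16], [-0.97, 0.001, -0.242]]
wrist_force: [0.5, -0.3, -2.6]
gripper_width: 0.734
```

```bash
cat >> go.py <<'E'
L1=.0633
def stand(h=0,th=75,phi=90,loc=(.47,-.18)):
    return np.array([*loc,.0558+h])-L1*rot(phi,th,1)[:,0]
E
python3 -c "
from go import *
go(stand(.16,-15),90,-15)
s=r.sense(); q=s['joints']; A=(s['tcp_pos'],PH,-15,1)
q,*o,_=path(q,A,(stand(.16,-15),90,-15,1)); print(np.round(q),o)
q,*o,_=path(q,(stand(.16,-15),90,-15,1),(stand(.1),90,75,1)); print(np.round(q),o)
q,*o,_=path(q,(stand(.1),90,75,1),(stand(.0),90,75,1)); print(np.round(q),o, keyp(q))
"
```

```text
t 5.33 p [ 0.4395 -0.2702  0.2239] turn [ -0.1   -0.1  -10.06] shift [0.51 1.78 0.88] (dp mm [ 30.5 106.6  53. ] turn deg [ -0.8  -0.8 -80.5] ) F [ 0.5 -0.3 -2.6] w 0.734 q [-14.  11. -27.  -2. -38.  96.]
 n 12 per row [-0.01, -0.01, -0.84, 0.04, 0.15, 0.07]
 ik [  6.   9. -28.  18. -56. -17.] [0. 0.]
[  6.   9. -28.  18. -56. -17.] [np.float64(5.95698909760521e-06), np.float64(11.692599479803022), np.float64(0.44298500852710615)]
[ -37.   42.    9.  -55. -110.   45.] [np.float64(4.478600629255949e-06), np.float64(9.37016496923142), np.float64(0.23346380540607675)]
[ -37.   51.    8.  -53. -104.   53.] [np.float64(2.42600012845335e-07), np.float64(0.7453189290844691), np.float64(0.13346357997515773)] (array([ 0.35215195, -0.26213775,  0.51609937]), array([ 0.59780848, -0.44500156,  0.22608853]), array([ 0.4699849 , -0.46982034,  0.13346358]))
```

Call:
{"method": "move_arm", "body": {"series": [[[0, 0, -0.84, 0.04, 0.15, 0.1, 0], [0, 0, -0.84, 0.04, 0.15, 0.1, 0], [0, 0, -0.84, 0.04, 0.15, 0.1, 0], [0, 0, -0.84, 0.04, 0.15, 0.1, 0], [0, 0, -0.84, 0.04, 0.15, 0.1, 0], [0, 0, -0.84, 0.04, 0.15, 0.1, 0], [0, 0, -0.84, 0.04, 0.15, 0.1, 0], [0, 0, -0.84, 0.04, 0.15, 0.1, 0], [0, 0, -0.84, 0.04, 0.15, 0, 0], [0, 0, -0.84, 0.04, 0.15, 0, 0], [0, 0, -0.84, 0.04, 0.15, 0, 0], [0, 0, -0.84, 0.04, 0.15, 0, 0]]]}}

```text
time_s: 6.82
tcp_pos: [0.4589, -0.1594, 0.2642]
ee_rot: [[-0.031, -0.998, 0.053], [-0.228, 0.059, 0.972], [-0.973, 0.018, -0.23]]
wrist_force: [0.6, 0.4, -1.7]
gripper_width: 0.734
```

```bash
python3 -c "
from go import *
go(stand(.1),90,75)"
```

```text
t 6.83 p [ 0.4589 -0.1594  0.2642] turn [11.03 -0.42  0.24] shift [ 0.18 -1.36 -1.53] (dp mm [ 11.1 -81.7 -92. ] turn deg [88.2 -3.4  1.9] ) F [ 0.6  0.4 -1.7] w 0.734 q [  6.   9. -28.  16. -57. -18.]
 n 13 per row [0.85, -0.03, 0.02, 0.01, -0.1, -0.12]
 ik [ -37.   42.    9.  -55. -110.   45.] [0. 0.]
```

Call:
{"method": "move_arm", "body": {"series": [[[0.85, -0.03, 0.02, 0.02, -0.1, -0.1, 0], [0.85, -0.03, 0.02, 0.02, -0.1, -0.1, 0], [0.85, -0.03, 0.02, 0.02, -0.1, -0.1, 0], [0.85, -0.03, 0.02, 0.02, -0.1, -0.1, 0], [0.85, -0.03, 0.02, 0.02, -0.1, -0.1, 0], [0.85, -0.03, 0.02, 0.02, -0.1, -0.1, 0], [0.85, -0.03, 0.02, 0.02, -0.1, -0.1, 0], [0.85, -0.03, 0.02, 0.02, -0.1, -0.1, 0], [0.85, -0.03, 0.02, 0.01, -0.1, -0.1, 0], [0.85, -0.03, 0.02, 0.01, -0.1, -0.1, 0], [0.85, -0.03, 0.02, 0.01, -0.1, -0.1, 0], [0.85, -0.03, 0.02, 0.01, -0.1, -0.1, 0]]]}}

```text
time_s: 8.32
tcp_pos: [0.4679, -0.2322, 0.1799]
ee_rot: [[-0.009, -1.0, 0.005], [0.946, -0.007, 0.323], [-0.323, 0.008, 0.946]]
wrist_force: [0.6, -0.1, -1.0]
gripper_width: 0.733
```

```bash
python3 -c "
from go import *
go(stand(.06),90,75)"
```

```text
t 8.32 p [ 0.4679 -0.2322  0.1799] turn [ 0.48 -0.05 -0.05] shift [ 0.04 -0.15 -0.8 ] (dp mm [  2.1  -9.  -47.7] turn deg [ 3.8 -0.4 -0.4] ) F [ 0.6 -0.1 -1. ] w 0.733 q [ -36.   40.    7.  -53. -107.   44.]
 n 1 per row [0.48, -0.05, -0.05, 0.04, -0.15, -0.8]
 ik [ -37.   46.    8.  -54. -107.   49.] [0. 0.]
```

Call:
{"method": "move_arm", "body": {"series": [[[0.3, 0, 0, 0.02, -0.1, -0.3, 0], [0.2, 0, 0, 0.02, -0.05, -0.3, 0], [0, 0, 0, 0, 0, -0.1, 0], [0, 0, 0, 0, 0, 0, 0]]]}}

```text
time_s: 8.82
tcp_pos: [0.4691, -0.2431, 0.1306]
ee_rot: [[-0.006, -1.0, 0.015], [0.968, -0.002, 0.252], [-0.252, 0.016, 0.968]]
wrist_force: [-0.3, -0.3, -1.2]
gripper_width: 0.731
```

```bash
python3 -c "
from go import *
go(stand(.0),90,75)
from h import *
p,d=cap('top','top2');W=pts('top',d);cv2.imwrite('pics/c2.png',cv2.resize(p[180:320,260:450],None,fx=4,fy=4)[:,:,::-1])
p,d=cap('side','side2');cv2.imwrite('pics/c2s.png',cv2.resize(p[180:340,160:350],None,fx=4,fy=3.7)[:,:,::-1])
"
```

```text
t 8.82 p [ 0.4691 -0.2431  0.1306] turn [-0.05 -0.11 -0.01] shift [ 0.01  0.03 -0.97] (dp mm [  0.9   2.  -58.4] turn deg [-0.4 -0.9 -0.1] ) F [-0.3 -0.3 -1.2] w 0.731 q [ -37.   46.    8.  -54. -108.   48.]
 n 2 per row [-0.03, -0.06, -0.01, 0.01, 0.02, -0.49]
 ik [ -37.   51.    8.  -53. -104.   53.] [0. 0.]
```

View pics/c2s.png

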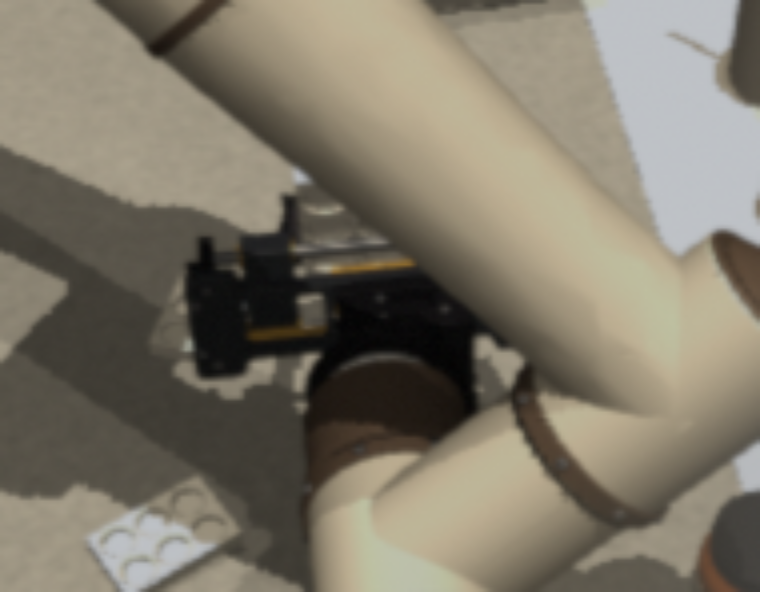

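View pics/c2.png

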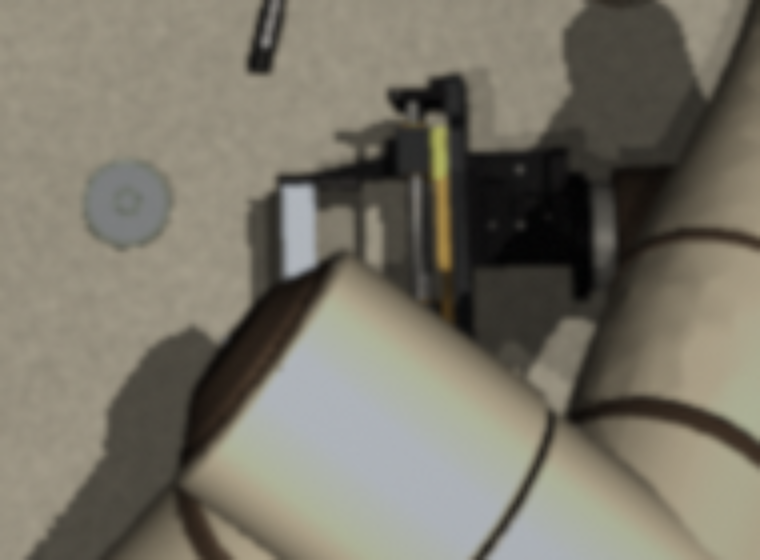

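```bash
python3 -c "
from h import *
z=np.load('top2.npz'); W=pts('top',z['d'])
m=np.zeros((420,560),bool); m[228:248,328:342]=1
m&=(W[:,:,2]>.14)&(W[:,:,2]<.18)
q=W[m]; print(len(q),q.min(0),q.max(0),np.median(q,0))
A=np.c_[q[:,:2]-q[:,:2].mean(0),np.ones(len(q))]; c=np.linalg.lstsq(A,q[:,2],rcond=None)[0]; print('slopes deg',np.degrees(np.arctan(c[:2])),c[2], np.std(A@c-q[:,2]))
"
```

```text
161 [ 0.45157931 -0.19281268  0.14259115] [ 0.49618469 -0.17490093  0.15861188] [ 0.47487636 -0.1832979   0.15398132]
slopes deg [-1.17611946 -2.63717068] 0.15390401006382917 0.002226670549459012
```

Call:
{"method": "move_arm", "body": {"series": [[[0, -0.1, 0, 0.02, 0.03, -0.35, 0], [0, 0, 0, 0, 0, -0.3, 0], [0, 0, 0, 0, 0, -0.1, 0], [0, 0, 0, 0, 0, 0, 0]]]}}

```text
time_s: 9.43
tcp_pos: [0.4717, -0.2415, 0.0887]
ee_rot: [[-0.002, -1.0, -0.007], [0.966, -0.004, 0.258], [-0.258, -0.006, 0.966]]
wrist_force: [-0.1, 0.1, -1.5]
gripper_width: 0.735
```

```bash
python3 -c "
from go import *
go(stand(.0),90,75)"
```

```text
t 9.43 p [ 0.4717 -0.2415  0.0887] turn [-0.    0.04 -0.03] shift [-0.03  0.01 -0.28] (dp mm [ -1.7   0.4 -16.5] turn deg [-0.   0.3 -0.2] ) F [-0.1  0.1 -1.5] w 0.735 q [ -37.   50.    8.  -53. -105.   52.]
 n 1 per row [-0.0, 0.04, -0.03, -0.03, 0.01, -0.28]
 ik [ -37.   51.    8.  -53. -104.   53.] [0. 0.]
```

Call:
{"method": "move_arm", "body": {"series": [[[0, 0, 0, -0.03, 0, -0.18, 0], [0, 0, 0, 0, 0, -0.05, 0], [0, 0, 0, 0, 0, 0, 0]]]}}

```text
time_s: 9.8
tcp_pos: [0.47, -0.2418, 0.0749]
ee_rot: [[-0.002, -1.0, -0.008], [0.966, -0.004, 0.259], [-0.259, -0.008, 0.966]]
wrist_force: [0.1, -0.2, -1.7]
gripper_width: 0.734
```

```bash
python3 -c "
from go import *
go(stand(.0),90,75)"
```

```text
t 9.8 p [ 0.47   -0.2418  0.0749] turn [ 0.    0.05 -0.03] shift [-0.    0.01 -0.05] (dp mm [-0.   0.7 -2.7] turn deg [ 0.   0.4 -0.2] ) F [ 0.1 -0.2 -1.7] w 0.734 q [ -37.   51.    8.  -53. -104.   53.]
 n 1 per row [0.0, 0.05, -0.03, -0.0, 0.01, -0.05]
 ik [ -37.   51.    8.  -53. -104.   53.] [0. 0.]
```

Call:
{"method": "move_arm", "body": {"series": [[[0, 0, 0, 0, 0.01, -0.03, 0], [0, 0, 0, 0, 0, -0.02, 0], [0, 0, 0, 0, 0, 0, 0]]]}}

```text
time_s: 10.18
tcp_pos: [0.4701, -0.2415, 0.0733]
ee_rot: [[-0.002, -1.0, -0.01], [0.966, -0.005, 0.258], [-0.258, -0.009, 0.966]]
wrist_force: [-0.6, 0.3, -1.5]
gripper_width: 0.734
```

```bash
python3 -c "
from go import *
go(stand(.0),90,75)"
```

```text
t 10.18 p [ 0.4701 -0.2415  0.0733] turn [-0.    0.07 -0.03] shift [-0.    0.01 -0.02] (dp mm [-0.1  0.4 -1.2] turn deg [-0.   0.5 -0.3] ) F [-0.6  0.3 -1.5] w 0.734 q [ -37.   51.    8.  -53. -104.   54.]
 n 1 per row [-0.0, 0.07, -0.03, -0.0, 0.01, -0.02]
 ik [ -37.   51.    8.  -53. -104.   53.] [0. 0.]
```

Call:
{"method": "move_arm", "body": {"series": [[[0, 0.04, 0, 0, 0, -0.03, 0], [0, 0, 0, 0, 0, -0.02, 0], [0, 0, 0, 0, 0, 0, 0]]]}}

```text
time_s: 10.55
tcp_pos: [0.4705, -0.2416, 0.073]
ee_rot: [[-0.005, -1.0, -0.008], [0.967, -0.007, 0.255], [-0.255, -0.006, 0.967]]
wrist_force: [-1.0, -0.4, 0.7]
gripper_width: 0.734
```

```bash
python3 -c "
from go import *
go(stand(.0),90,75)"
```

```text
t 10.55 p [ 0.4705 -0.2416  0.073 ] turn [-0.03  0.04 -0.05] shift [-0.01  0.01 -0.01] (dp mm [-0.5  0.5 -0.9] turn deg [-0.2  0.4 -0.4] ) F [-1.  -0.4  0.7] w 0.734 q [ -37.   51.    8.  -53. -104.   53.]
 n 1 per row [-0.03, 0.04, -0.05, -0.01, 0.01, -0.01]
 ik [ -37.   51.    8.  -53. -104.   53.] [0. 0.]
```

Call:
{"method": "move_arm", "body": {"series": [[[0, 0, 0, 0, 0, -0.03, 0], [0, 0, 0, 0, 0, 0, 0]]]}}

```text
time_s: 10.8
tcp_pos: [0.4705, -0.2417, 0.0729]
ee_rot: [[-0.006, -1.0, -0.009], [0.967, -0.008, 0.253], [-0.253, -0.007, 0.967]]
wrist_force: [-0.5, -1.1, 0.7]
gripper_width: 0.734
```

```bash
python3 -c "
from go import *
go(stand(.0),90,75)
from h import *
p,d=cap('top','top3');W=pts('top',d)
m=np.zeros((420,560),bool); m[222:254,322:346]=1
m&=(W[:,:,2]>.088)&(W[:,:,2]<.104)
q=W[m]; print(len(q),q.min(0),q.max(0),np.median(q,0))
"
```

```text
t 10.8 p [ 0.4705 -0.2417  0.0729] turn [-0.04  0.05 -0.06] shift [-0.01  0.01 -0.01] (dp mm [-0.5  0.6 -0.7] turn deg [-0.3  0.4 -0.5] ) F [-0.5 -1.1  0.7] w 0.734 q [ -37.   51.    8.  -53. -104.   54.]
 n 1 per row [-0.04, 0.05, -0.06, -0.01, 0.01, -0.01]
 ik [ -37.   51.    8.  -53. -104.   53.] [0. 0.]
76 [ 0.46641966 -0.19031411  0.08886845] [ 0.49888913 -0.17334576  0.10081091] [ 0.48624644 -0.18008394  0.09625019]
```

Call:
{"method": "move_arm", "body": {"series": [[[0, 0, 0, 0, 0, 0, 0.76], [0, 0, 0, 0, 0, 0, 0.8], [0, 0, 0, 0, 0, 0, 0.88], [0, 0, 0, 0, 0, 0, 1], [0, 0, 0, 0, 0, 0, 1]]]}}

```text
time_s: 11.48
tcp_pos: [0.4704, -0.2411, 0.0711]
ee_rot: [[-0.006, -1.0, -0.007], [0.967, -0.007, 0.253], [-0.253, -0.006, 0.967]]
wrist_force: [0.2, 0.4, -0.3]
gripper_width: 0.979
```

```bash
python3 -c "
from go import *
from h import *
go(stand(.0),90,75)
p,d=cap('top','top4');W=pts('top',d);cv2.imwrite('pics/c4.png',cv2.resize(p[180:320,260:450],None,fx=4,fy=4)[:,:,::-1])
m=np.zeros((420,560),bool); m[222:254,322:346]=1
m&=(W[:,:,2]>.088)&(W[:,:,2]<.104)
q=W[m]; print(len(q),q.min(0),q.max(0),np.median(q,0))
x=rot(90,75,1)[:,0]
p=r.sense()['tcp_pos']; q=r.sense()['joints']
B=(p-.09*x,90,75,1)
q,*o,_=path(q,(p,90,75,1),B); print(np.round(q),o,keyp(q))
"
```

```text
t 11.47 p [ 0.4704 -0.2411  0.0711] turn [-0.04  0.04 -0.05] shift [-0.01 -0.    0.02] (dp mm [-0.4 -0.1  1.1] turn deg [-0.3  0.3 -0.4] ) F [ 0.2  0.4 -0.3] w 0.979 q [ -37.   51.    8.  -53. -104.   54.]
 n 1 per row [-0.04, 0.04, -0.05, -0.01, -0.0, 0.02]
 ik [ -37.   51.    8.  -53. -104.   53.] [0. 0.]
86 [ 0.46642019 -0.19006824  0.08837271] [ 0.50129268 -0.17308472  0.10180812] [ 0.48860685 -0.17994166  0.09641306]
[ -42.   53.   17.  -51. -112.   49.] [np.float64(3.6057797509864686e-07), np.float64(0.8978945118379045), np.float64(0.13431486186977756)] (array([ 0.3354842 , -0.30051181,  0.50155506]), array([ 0.59123252, -0.52959977,  0.25659772]), array([ 0.47033609, -0.55664391,  0.15566761]))
```

View pics/c4.png

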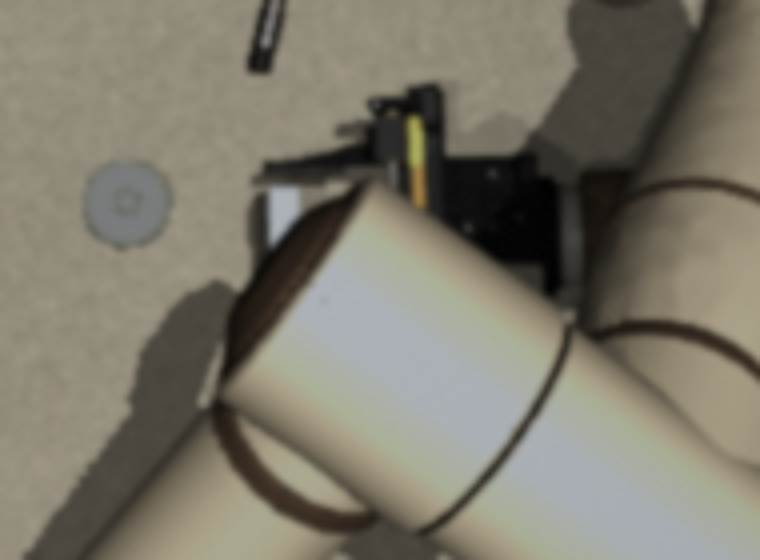

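The plate stands upright on its end at crop (283,215) and is released. I back off along the tool axis.

Call:
{"method": "move_arm", "body": {"series": [[[0, 0, 0, 0, -0.25, 0.07, 1], [0, 0, 0, 0, -0.4, 0.1, 1], [0, 0, 0, 0, -0.45, 0.12, 1], [0, 0, 0, 0, -0.45, 0.12, 1], [0, 0, 0, 0, 0, 0.1, 1]]]}}

```text
time_s: 12.15
tcp_pos: [0.4695, -0.3405, 0.1033]
ee_rot: [[-0.006, -1.0, -0.007], [0.967, -0.007, 0.256], [-0.256, -0.005, 0.967]]
wrist_force: [-1.2, 0.4, -0.0]
gripper_width: 0.999
```

```bash
cat >> go.py <<'E'
# regrasp: plate standing centre SC; tool tilt b; tip overlap
SC=np.array([.4704,-.181,0])
def regrasp(h=0,b=-20,ov=.036,phi=90):
    # point on plate mid-plane at height 0.096-ov/2-.. : fingertip centre at depth ov below top
    x=rot(phi,b,1)[:,0]; tip=SC+[0,0,.096-ov]; 
    ref=SC+[0,0,.096-ov/2]   # centre of overlap on mid-plane
    Lr=.070-(ov/2)/np.cos(np.radians(b))
    return ref-Lr*x+[0,0,h]
E
python3 -c "
from go import *
from h import *
p,d=cap('top','top5');W=pts('top',d);cv2.imwrite('pics/c5.png',cv2.resize(p[180:320,260:450],None,fx=4,fy=4)[:,:,::-1])
m=np.zeros((420,560),bool); m[222:258,322:350]=1
m&=(W[:,:,2]>.088)&(W[:,:,2]<.104)
q=W[m]; print(len(q),q.min(0),q.max(0),np.median(q,0))
go(stand(.0)+[0,-.09,.16],90,75)
s=r.sense(); p=s['tcp_pos']; q=s['joints']
A=(p,90,75,1)
for B in [(np.array([.47,-.33,.25]),90,75,1),(regrasp(.12),90,-20,1),(regrasp(),90,-20,1)]:
  q,*o,_=path(q,A,B); print(B[0],np.round(q),o); A=B
print(keyp(q))
"
```

```text
191 [ 0.43920161 -0.19180289  0.08812896] [ 0.50129334 -0.17295513  0.10080438] [ 0.47119636 -0.18204027  0.0959675 ]
t 12.2 p [ 0.4698 -0.3397  0.1043] turn [-0.02  0.04 -0.06] shift [0.   0.14 2.13] (dp mm [  0.2   8.5 127.9] turn deg [-0.2  0.3 -0.5] ) F [ 1.3 -0.2  0.8] w 1.004 q [ -42.   53.   19.  -51. -114.   49.]
 n 3 per row [-0.01, 0.01, -0.02, 0.0, 0.05, 0.71]
 ik [ -43.   43.   21.  -55. -121.   38.] [0. 0.]
[ 0.47 -0.33  0.25] [ -43.   42.   21.  -56. -122.   36.] [np.float64(4.51340486962743e-07), np.float64(1.2685130037713748), np.float64(0.17768024366614943)]
[ 0.4704     -0.16361005  0.24577848] [  8.  11. -34.  26. -51. -25.] [np.float64(6.397133359354279e-06), np.float64(12.08825808515503), np.float64(0.3418438159660553)]
[ 0.4704     -0.16361005  0.12577848] [  5.  20. -45.  39. -32. -40.] [np.float64(2.3870663497926833e-06), np.float64(1.9525526738454317), np.float64(0.30644783702143685)]
(array([0.19433284, 0.01705944, 0.69073815]), array([0.36748738, 0.03225976, 0.30644784]), array([ 0.47037706, -0.08262871,  0.34826381]))
```

View pics/c5.png

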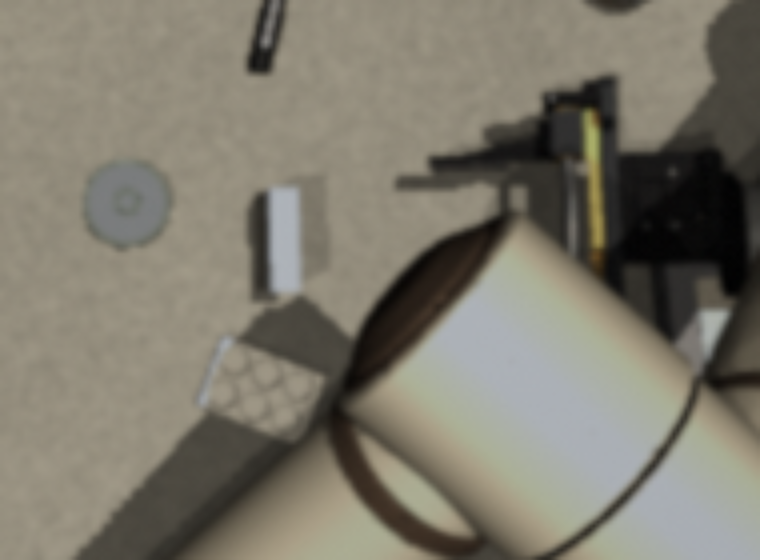

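Clean release: the plate stands at (0.471,-0.182), crop (285,240). I rise, then tilt back over to take it from the other side.

Call:
{"method": "move_arm", "body": {"series": [[[0, 0, 0, 0, 0, 0.6, 1], [0, 0, 0, 0, 0, 0.9, 1], [0, 0, 0, 0, 0, 0.9, 1], [-0.5, 0, 0, 0, 0.05, 0.5, 1], [-0.9, 0, 0, 0, 0.2, 0.1, 1], [-0.9, 0, 0, 0, 0.25, 0, 1], [-0.9, 0, 0, 0, 0.25, 0, 1], [-0.9, 0, 0, 0, 0.25, 0, 1], [-0.9, 0, 0, 0, 0.25, 0, 1], [-0.9, 0, 0, 0, 0.25, 0, 1], [-0.9, 0, 0, 0, 0.25, 0, 1], [-0.9, 0, 0, 0, 0.25, 0, 1], [-0.9, 0, 0, 0, 0.25, 0, 1], [-0.9, 0, 0, 0, 0.25, 0, 1], [-0.9, 0, 0, 0, 0.25, 0, 1], [-0.9, 0, 0, 0, 0.2, 0, 1]]]}}

```text
time_s: 14.2
tcp_pos: [0.4646, -0.149, 0.2918]
ee_rot: [[0.003, -1.0, -0.012], [-0.3, -0.012, 0.954], [-0.954, 0.001, -0.3]]
wrist_force: [0.3, 0.2, 1.3]
gripper_width: 1.0
```

```bash
python3 -c "
from go import *
SC[:2]=[.4703,-.182]
go(regrasp(.08),90,-20)"
```

```text
t 14.2 p [ 0.4646 -0.149   0.2918] turn [-0.31 -0.01 -0.09] shift [ 0.1  -0.26 -1.43] (dp mm [  5.7 -15.6 -86. ] turn deg [-2.5 -0.1 -0.7] ) F [0.3 0.2 1.3] w 1.0 q [  9.   7. -29.  20. -58. -20.]
 n 2 per row [-0.16, -0.01, -0.04, 0.05, -0.13, -0.72]
 ik [  7.  14. -38.  29. -45. -29.] [0. 0.]
```

Call:
{"method": "move_arm", "body": {"series": [[[-0.2, 0, -0.08, 0.06, -0.17, -0.5, 1], [-0.1, 0, 0, 0.04, -0.12, -0.5, 1], [0, 0, 0, 0, 0, -0.4, 1], [0, 0, 0, 0, 0, 0, 1]]]}}

```text
time_s: 14.7
tcp_pos: [0.4679, -0.1629, 0.2062]
ee_rot: [[0.002, -1.0, -0.01], [-0.342, -0.01, 0.94], [-0.94, 0.002, -0.342]]
wrist_force: [-0.1, -0.0, 0.2]
gripper_width: 0.999
```

```bash
python3 -c "
from go import *
SC[:2]=[.4703,-.182]
go(regrasp(.0),90,-20)"
```

```text
t 14.7 p [ 0.4679 -0.1629  0.2062] turn [-0.   -0.01 -0.07] shift [ 0.04 -0.03 -1.34] (dp mm [  2.4  -1.7 -80.4] turn deg [-0.  -0.1 -0.6] ) F [-0.1 -0.   0.2] w 0.999 q [  7.  13. -38.  29. -45. -28.]
 n 2 per row [-0.0, -0.01, -0.04, 0.02, -0.01, -0.67]
 ik [  5.  20. -45.  39. -32. -40.] [0. 0.]
```

Call:
{"method": "move_arm", "body": {"series": [[[0, 0, -0.07, 0.04, -0.03, -0.3, 1], [0, 0, 0, 0, 0, -0.3, 1], [0, 0, 0, 0, 0, -0.2, 1], [0, 0, 0, 0, 0, 0, 1]]]}}

```text
time_s: 15.2
tcp_pos: [0.4724, -0.164, 0.1616]
ee_rot: [[0.007, -1.0, 0.0], [-0.342, -0.002, 0.94], [-0.94, -0.006, -0.342]]
wrist_force: [0.4, 0.8, 0.1]
gripper_width: 0.996
```

```bash
python3 -c "
from go import *
SC[:2]=[.4703,-.182]
go(regrasp(.0),90,-20)"
```

```text
t 15.2 p [ 0.4724 -0.164   0.1616] turn [-0.    0.04 -0.01] shift [-0.04 -0.01 -0.6 ] (dp mm [ -2.1  -0.6 -35.8] turn deg [-0.   0.4 -0.1] ) F [0.4 0.8 0.1] w 0.996 q [  6.  17. -42.  34. -38. -34.]
 n 1 per row [-0.0, 0.04, -0.01, -0.04, -0.01, -0.6]
 ik [  5.  20. -45.  39. -32. -40.] [0. 0.]
```

Fingertips are now just above the plate top; a quick look before straddling it.

```bash
python3 -c "
from h import *
p,d=cap('side','side6');cv2.imwrite('pics/c6s.png',cv2.resize(p[180:340,160:350],None,fx=4,fy=3.7)[:,:,::-1])
"
```

```text
(no output)
```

View pics/c6s.png

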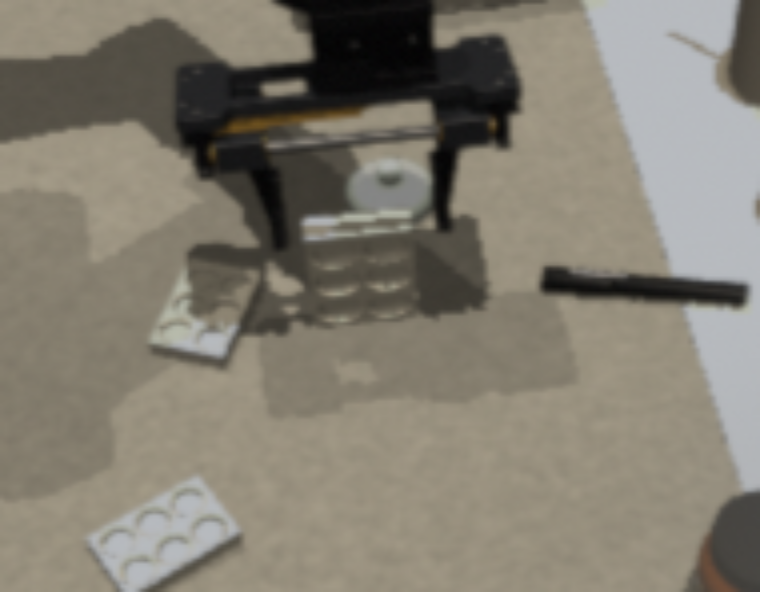

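The picture shows the standing plate, wells toward the camera at crop (360,265), centred between the fingers at (275,235) and (443,215). I descend.

Call:
{"method": "move_arm", "body": {"series": [[[0, 0.03, 0, -0.04, -0.01, -0.2, 1], [0, 0, 0, 0, 0, -0.2, 1], [0, 0, 0, 0, 0, -0.15, 1], [0, 0, 0, 0, 0, 0, 1]]]}}

```text
time_s: 15.75
tcp_pos: [0.4709, -0.1644, 0.128]
ee_rot: [[0.006, -1.0, -0.001], [-0.342, -0.002, 0.94], [-0.94, -0.005, -0.342]]
wrist_force: [0.1, -0.0, -0.3]
gripper_width: 1.001
```

```bash
python3 -c "
from go import *
SC[:2]=[.4703,-.182]
go(regrasp(.0),90,-20)"
```

```text
t 15.75 p [ 0.4709 -0.1644  0.128 ] turn [-0.    0.04 -0.02] shift [-0.01 -0.   -0.04] (dp mm [-0.6 -0.2 -2.3] turn deg [-0.   0.3 -0.1] ) F [ 0.1 -0.  -0.3] w 1.001 q [  5.  20. -45.  40. -32. -40.]
 n 1 per row [-0.0, 0.04, -0.02, -0.01, -0.0, -0.04]
 ik [  5.  20. -45.  39. -32. -40.] [0. 0.]
```

Call:
{"method": "move_arm", "body": {"series": [[[0, 0.03, 0, -0.01, 0, -0.02, 0.85], [0, 0, 0, 0, 0, 0, 0.78], [0, 0, 0, 0, 0, 0, 0.7], [0, 0, 0, 0, 0, 0, 0], [0, 0, 0, 0, 0, 0, 0], [0, 0, 0, 0, 0, 0, 0]]]}}

```text
time_s: 16.5
tcp_pos: [0.4706, -0.1644, 0.1271]
ee_rot: [[0.003, -1.0, -0.001], [-0.341, -0.002, 0.94], [-0.94, -0.002, -0.341]]
wrist_force: [-0.3, -0.6, -1.0]
gripper_width: 0.735
```

```bash
python3 -c "
from go import *
SC[:2]=[.4703,-.182]
go(regrasp(.0),90,-20)
from h import *
p,d=cap('side','side7');cv2.imwrite('pics/c7s.png',cv2.resize(p[180:340,160:350],None,fx=4,fy=3.7)[:,:,::-1])
"
```

```text
t 16.5 p [ 0.4706 -0.1644  0.1271] turn [-0.    0.01 -0.02] shift [-0.01 -0.   -0.02] (dp mm [-0.3 -0.2 -1.3] turn deg [-0.   0.1 -0.1] ) F [-0.3 -0.6 -1. ] w 0.735 q [  5.  20. -45.  39. -32. -40.]
 n 1 per row [-0.0, 0.01, -0.02, -0.01, -0.0, -0.02]
 ik [  5.  20. -45.  39. -32. -40.] [0. 0.]
```

View pics/c7s.png

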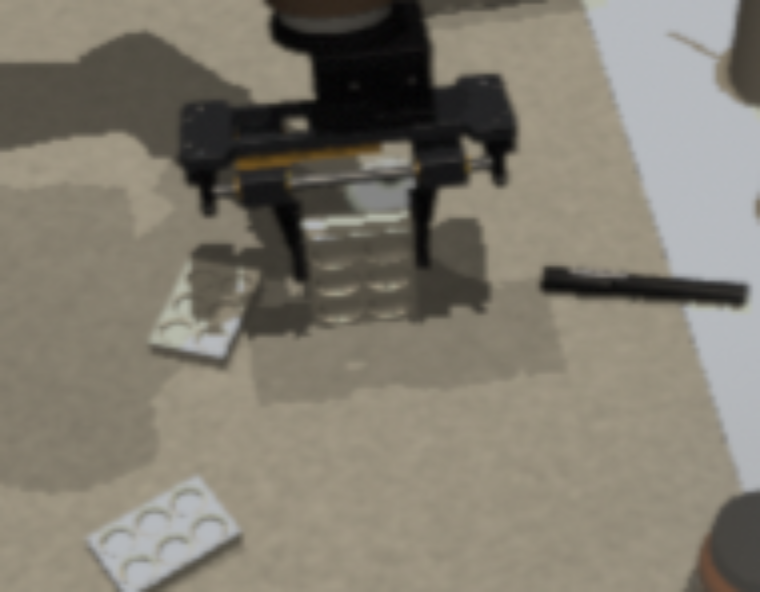

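```bash
cat > t2.py <<'E'
from go import *
from h import *
z=np.load('top0.npz'); W=pts('top',z['d'])
for nm,lo,hi in [('tall>.05',.03,.25)]:
    m=((W[:,:,2]>.03)&(W[:,:,2]<.26)).astype(np.uint8); m[:, :228]=0; m[:90]=0;m[340:]=0
    n,l,st,c=cv2.connectedComponentsWithStats(m)
    for i in range(1,n):
        if st[i,4]>20:
            q=W[l==i]; print(np.round(c[i]),'x',np.round([q[:,0].min(),q[:,0].max()],3),'y',np.round([q[:,1].min(),q[:,1].max()],3),'zmax',q[:,2].max().round(3))
s=r.sense(); R=np.array(s['ee_rot']); rel=R.T@(np.array([.4703,-.182,.048])-s['tcp_pos']); print('rel',rel)
np.save('rel.npy',rel)
yaw=np.radians(3.4); ex=np.array([np.cos(yaw),np.sin(yaw),0]); ey=np.array([-np.sin(yaw),np.cos(yaw),0])
rc=np.array([.5495,.269,0])
def fin(h,ry=-.08,th=70): return rc+ry*ey+[0,0,.069+h]-rot(93.4,th,1)@rel
q=s['joints']; A=(s['tcp_pos'],90,-20,1)
for ry in (-.08,):
  for B in [(s['tcp_pos']+[0,0,.14],90,-20,1),(np.array([.42,-.02,.24]),90,70,1),(fin(.1),93.4,70,1),(fin(0),93.4,70,1)]:
    q,*o,qs=path(q,A,B); print(np.round(B[0],3),np.round(q),o); A=B
    for qq in qs[5::6]:
        print('    ',[np.round(k,2).tolist() for k in keyp(qq)])
E
python3 t2.py
```

```text
[514. 107.] x [0.753 0.867] y [-0.799 -0.581] zmax 0.051
[258. 119.] x [0.731 0.818] y [-0.041  0.046] zmax 0.21
[309. 131.] x [0.737 0.777] y [-0.155 -0.114] zmax 0.117
[373. 143.] x [0.702 0.743] y [-0.324 -0.282] zmax 0.117
[420. 166.] x [0.625 0.691] y [-0.453 -0.389] zmax 0.092
[292. 230.] x [0.489 0.505] y [-0.095 -0.079] zmax 0.042
[444. 260.] x [0.366 0.464] y [-0.531 -0.436] zmax 0.041
rel [0.08037555 0.0004789  0.01049178]
[ 0.471 -0.164  0.267] [  8.  10. -32.  25. -54. -23.] [np.float64(2.678522353494798e-06), np.float64(2.4286264820199293), np.float64(0.3179740973879169)]
     [[0.14, 0.02, 0.71], [0.39, 0.05, 0.37], [0.47, -0.08, 0.42]]
     [[0.09, 0.01, 0.72], [0.41, 0.05, 0.44], [0.47, -0.08, 0.49]]
[ 0.42 -0.02  0.24] [-21.  23. -13. -62. -94.  41.] [np.float64(3.847800499611446e-06), np.float64(9.534679067638303), np.float64(0.32097946294089297)]
     [[0.11, -0.01, 0.71], [0.49, -0.05, 0.53], [0.45, -0.19, 0.47]]
     [[0.2, -0.08, 0.68], [0.52, -0.2, 0.44], [0.42, -0.24, 0.32]]
[0.559 0.11  0.187] [ -5.  34.  -0. -69. -86.  35.] [np.float64(3.9847965344388033e-07), np.float64(1.5149374921331784), np.float64(0.26761049475048493)]
     [[0.26, -0.06, 0.66], [0.59, -0.13, 0.41], [0.5, -0.18, 0.29]]
     [[0.32, -0.03, 0.63], [0.66, -0.06, 0.39], [0.57, -0.11, 0.27]]
[0.559 0.11  0.087] [ -6.  43.  -2. -70. -82.  45.] [np.float64(2.6941610059631795e-07), np.float64(0.8705919454222766), np.float64(0.16761024329483507)]
     [[0.35, -0.03, 0.6], [0.67, -0.06, 0.33], [0.57, -0.11, 0.22]]
     [[0.39, -0.04, 0.57], [0.68, -0.07, 0.27], [0.57, -0.11, 0.17]]
```

```bash
cat > t3.py <<'E'
from go import *
from h import *
q,e=ik(np.array([.4691,-.2431,.1306]),rot(90,75.4,1),np.array([-37,46,8,-54,-108,48.])); print(np.round(q,1),e)
el,w1,w2=keyp(q); print(el,w1,w2)
for n in('side2','top2'):
    z=np.load(n+'.npz'); W=pts(n[:-1],z['d']).reshape(-1,3); W=W[~np.isnan(W[:,0])]
    W=W[(W[:,2]>.08)]
    u=(w1-el)/np.linalg.norm(w1-el); v=(w2-w1)/np.linalg.norm(w2-w1)
    d=W-w1; near=np.linalg.norm(d,axis=1)<.13; d=d[near]
    a=d@u; b=d@v
    print(n,len(d),'along forearm max',a.max(),'along w1->w2 min',b.min())
    k=(b<.02)&(a<-.05); print(' radius forearm',np.percentile(np.linalg.norm(d-a[:,None]*u,axis=1)[k],[50,95,100]) if k.any() else '')
    print(' max dist of pts with b<0.03', np.linalg.norm(d[(b<.03)&(a>-.05)],axis=1).max() if ((b<.03)&(a>-.05)).any() else None)
z=np.load('top0.npz'); W=pts('top',z['d']); q=W[90:150,228:285].reshape(-1,3); q=q[(q[:,2]>.17)&(q[:,2]<.25)]
print('wash top pts',len(q),q.min(0),q.max(0)); 
z=np.load('side0.npz'); W=pts('side',z['d']); q=W[130:215,320:385].reshape(-1,3); q=q[(q[:,2]>.12)&(q[:,2]<.25)]
for lo in (.12,.15,.17,.19): k=q[(q[:,2]>lo)&(q[:,2]<lo+.03)]; print(lo,len(k),k.min(0) if len(k) else '',k.max(0) if len(k) else '')
E
python3 t3.py
```

```text
[ -37.1   46.1    8.   -54.1 -107.7   48.8] (np.float64(1.1870228527438758e-07), np.float64(6.976628814571631e-08))
[ 0.32457088 -0.24545912  0.55240311] [ 0.58930108 -0.4456633   0.29215553] [ 0.46908492 -0.47219926  0.19028239]
side2 7788 along forearm max 0.04405639449055986 along w1->w2 min -0.06885914336795726
 radius forearm [0.03844069 0.04036408 0.0423921 ]
 max dist of pts with b<0.03 0.0721513241679971
top2 2757 along forearm max 0.04063582036696551 along w1->w2 min -0.07002682849827385
 radius forearm [0.03914059 0.04062602 0.04166785]
 max dist of pts with b<0.03 0.07381490894765026
wash top pts 88 [ 0.73078848 -0.00756229  0.17017308] [0.78828059 0.04597662 0.20978101]
0.12 257 [ 0.75289778 -0.03784626  0.12000523] [0.81294009 0.02011895 0.14989025]
0.15 141 [ 0.73277293 -0.0244793   0.15044856] [0.79868394 0.04730118 0.1798218 ]
0.17 54 [ 0.73277293 -0.0178115   0.17016016] [0.78427739 0.04730118 0.19966403]
0.19 46 [ 0.7437621  -0.00503912  0.19017103] [0.78325209 0.02987985 0.2084423 ]
```

Call:
{"method": "move_arm", "body": {"series": [[[0, 0, 0, 0, 0, 0.15, 0], [0, 0, 0, 0, 0, 0.4, 0], [0, 0, 0, 0, 0, 0.8, 0], [0, 0, 0, 0, 0, 0.8, 0], [0, 0, 0, 0, 0, 0.4, 0]]]}}

```text
time_s: 17.18
tcp_pos: [0.4674, -0.1637, 0.2834]
ee_rot: [[-0.005, -1.0, -0.004], [-0.338, -0.002, 0.941], [-0.941, 0.006, -0.338]]
wrist_force: [0.3, 0.2, -2.4]
gripper_width: 0.733
```

```bash
python3 -c "
from go import *
go([.42,-.02,.24],90,70)"
```

```text
t 17.18 p [ 0.4674 -0.1637  0.2834] turn [11.22 -0.02 -0.05] shift [-0.79  2.4  -0.72] (dp mm [-47.4 143.7 -43.4] turn deg [89.7 -0.2 -0.4] ) F [ 0.3  0.2 -2.4] w 0.733 q [  8.   8. -30.  24. -57. -22.]
 n 13 per row [0.86, -0.0, -0.0, -0.06, 0.18, -0.06]
 ik [-21.  23. -13. -62. -94.  41.] [0. 0.]
```

Slower rotation this time, since the plate is cantilevered.

Call:
{"method": "move_arm", "body": {"series": [[[0.4, 0, 0, -0.05, 0.16, 0, 0], [0.7, 0, 0, -0.05, 0.16, 0, 0], [0.7, 0, 0, -0.05, 0.16, 0, 0], [0.7, 0, 0, -0.05, 0.16, -0.05, 0], [0.7, 0, 0, -0.05, 0.16, -0.05, 0], [0.7, 0, 0, -0.05, 0.16, -0.05, 0], [0.7, 0, 0, -0.05, 0.16, -0.05, 0], [0.7, 0, 0, -0.05, 0.16, -0.05, 0], [0.7, 0, 0, -0.05, 0.16, -0.05, 0], [0.7, 0, 0, -0.05, 0.16, -0.05, 0], [0.7, 0, 0, -0.05, 0.16, -0.05, 0], [0.7, 0, 0, -0.05, 0.16, -0.05, 0], [0.7, 0, 0, -0.05, 0.16, -0.05, 0], [0.7, 0, 0, -0.05, 0.16, -0.05, 0], [0.7, 0, 0, -0.05, 0.16, -0.05, 0], [0.7, 0, 0, 0, 0, 0, 0], [0.4, 0, 0, 0, 0, 0, 0], [0, 0, 0, 0, 0, 0, 0]]]}}

```text
time_s: 19.42
tcp_pos: [0.42, -0.0082, 0.2572]
ee_rot: [[0.008, -0.999, -0.036], [0.963, -0.002, 0.269], [-0.269, -0.037, 0.962]]
wrist_force: [0.8, 0.2, -2.0]
gripper_width: 0.73
```

```bash
cat > fin.py <<'E'
from go import *
rel=np.load('rel.npy')
yaw=np.radians(3.4); ex=np.array([np.cos(yaw),np.sin(yaw),0]); ey=np.array([-np.sin(yaw),np.cos(yaw),0])
rc=np.array([.5495,.269,0])
def fin(h,ry=-.08,th=70): return rc+ry*ey+[0,0,.069+h]-rot(93.4,th,1)@rel
E
python3 -c "
from fin import *
go(fin(.1),93.4,70)
from h import *
p,d=cap('top','top8');cv2.imwrite('pics/c8.png',cv2.resize(p[140:300,180:400],None,fx=3.5,fy=3.5)[:,:,::-1])
p,d=cap('side','side8');cv2.imwrite('pics/c8s.png',p[:,:,::-1])
"
```

```text
t 19.43 p [ 0.42   -0.0082  0.2572] turn [-0.56  0.24  0.4 ] shift [ 2.32  1.97 -1.18] (dp mm [139.4 118.4 -70.6] turn deg [-4.4  2.   3.2] ) F [ 0.8  0.2 -2. ] w 0.73 q [-21.  22. -13. -65. -97.  42.]
 n 3 per row [-0.19, 0.08, 0.13, 0.77, 0.66, -0.39]
 ik [ -5.  34.  -0. -69. -86.  35.] [0. 0.]
```

View pics/c8.png

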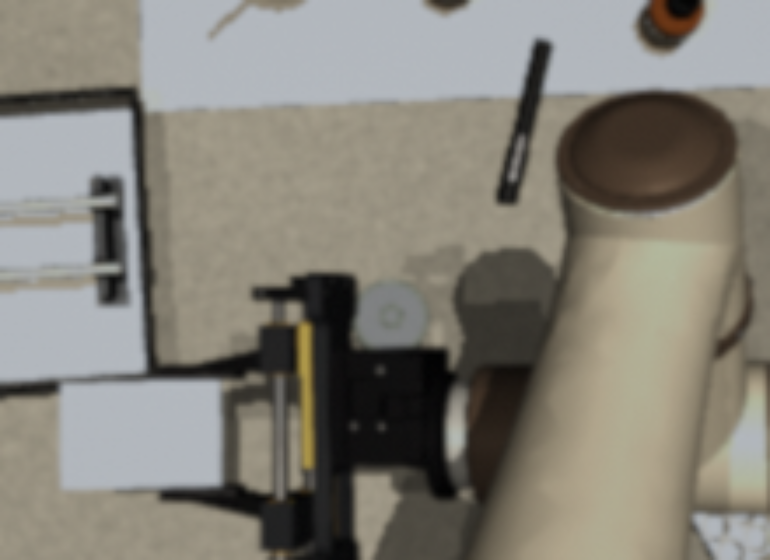

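View pics/c8s.png

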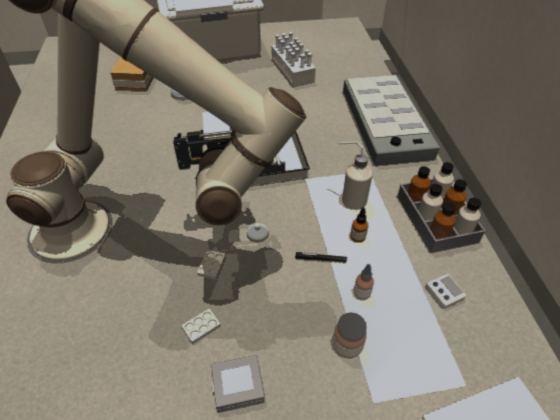

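The plate is held plain face up, at top-crop (140,435). I check its tilt and in-hand pose by depth before placing it.

```bash
cat > meas.py <<'E'
from h import *
def plate(n,tag,zlo,zhi,xr,yr):
    z=np.load(tag+'.npz'); W=pts(n,z['d']); p=z['p'].astype(int)
    m=(W[:,:,2]>zlo)&(W[:,:,2]<zhi)&(W[:,:,0]>xr[0])&(W[:,:,0]<xr[1])&(W[:,:,1]>yr[0])&(W[:,:,1]<yr[1])&(p.min(-1)>110)
    k,l=cv2.connectedComponents(m.astype(np.uint8)); m=l==np.bincount(l[l>0]).argmax()
    q=W[m]; c=np.median(q,0); A=np.c_[q[:,:2]-c[:2],np.ones(len(q))]
    for _ in range(3):
        s=np.linalg.lstsq(A,q[:,2],rcond=None)[0]; res=A@s-q[:,2]; k=abs(res)<.004; A=A[k];q=q[k]
    nrm=np.array([-s[0],-s[1],1]); nrm/=np.linalg.norm(nrm)
    rect=cv2.minAreaRect((q[:,:2]*1000).astype(np.float32)); print(tag,len(q),'normal',nrm.round(4),'z',s[2].round(4),'rect',rect,'tilt xy deg',np.degrees(np.arctan(s[:2])).round(2))
    return q,nrm,rect
E
python3 -c "
from meas import *
q,n,rect=plate('top','top8',.18,.27,(.33,.5),(.02,.2))
from plan import *
s=r.sense(); R=np.array(s['ee_rot']); 
c=np.array([rect[0][0]/1000,rect[0][1]/1000,np.nan]); c[2]=np.median(q[:,2])
print('tool elev deg',np.degrees(np.arcsin(R[2,0])))
print('normal in tool',R.T@n,'angle',np.degrees(np.arctan2((R.T@n)[0],(R.T@n)[2])),'expected -> ',20)
print('rel centre meas',R.T@(c-.009*n-s['tcp_pos']), np.load('rel.npy'))
"
```

```text
top8 1384 normal [-0.0354 -0.0722  0.9968] z 0.2564 rect ((419.3520812988281, 68.77953338623047), (64.5507583618164, 95.85289764404297), 1.1193891763687134) tilt xy deg [2.04 4.14]
tool elev deg -15.675265674187525
normal in tool [-0.33914002 -0.00226842  0.94073317] angle -19.82454135610288 expected ->  20
rel centre meas [0.07738461 0.00056786 0.01084508] [0.08037555 0.0004789  0.01049178]
```

Call:
{"method": "move_arm", "body": {"series": [[[-0.14, 0.06, 0.1, 0.5, 0.3, -0.1, 0], [-0.14, 0.06, 0.1, 0.6, 0.5, -0.2, 0], [-0.14, 0.06, 0.1, 0.6, 0.5, -0.3, 0], [-0.14, 0.06, 0.1, 0.5, 0.5, -0.3, 0], [0, 0, 0, 0.1, 0.2, -0.2, 0], [0, 0, 0, 0, 0, 0, 0]]]}}

```text
time_s: 20.27
tcp_pos: [0.5619, 0.1169, 0.1943]
ee_rot: [[-0.056, -0.998, -0.036], [0.934, -0.065, 0.352], [-0.354, -0.014, 0.935]]
wrist_force: [-1.2, -0.3, -2.2]
gripper_width: 0.731
```

```bash
python3 -c "
from fin import *
go(fin(.05),93.4,70)
"
```

```text
t 20.27 p [0.5619 0.1169 0.1943] turn [ 0.09  0.1  -0.04] shift [-0.04 -0.11 -0.96] (dp mm [ -2.5  -6.7 -57.7] turn deg [ 0.7  0.8 -0.3] ) F [-1.2 -0.3 -2.2] w 0.731 q [ -4.  33.   0. -68. -85.  34.]
 n 2 per row [0.04, 0.05, -0.02, -0.02, -0.06, -0.48]
 ik [ -5.  39.  -1. -69. -84.  40.] [0. 0.]
```

Call:
{"method": "move_arm", "body": {"series": [[[0.1, 0.1, -0.04, -0.04, -0.11, -0.3, 0], [0, 0, 0, 0, 0, -0.4, 0], [0, 0, 0, 0, 0, -0.15, 0], [0, 0, 0, 0, 0, 0, 0]]]}}

```text
time_s: 20.78
tcp_pos: [0.5575, 0.1057, 0.1421]
ee_rot: [[-0.052, -0.998, -0.019], [0.939, -0.055, 0.34], [-0.34, -0.0, 0.94]]
wrist_force: [-0.0, 0.5, -1.1]
gripper_width: 0.739
```

```bash
python3 -c "
from fin import *
from meas import *
go(fin(.02),93.4,70)
p,d=cap('top','top9');cv2.imwrite('pics/c9.png',cv2.resize(p[140:280,70:300],None,fx=3.4,fy=3.4)[:,:,::-1])
p,d=cap('side','side9');cv2.imwrite('pics/c9s.png',cv2.resize(p[80:220,190:400],None,fx=3.5,fy=3.5)[:,:,::-1])
plate('top','top9',.09,.16,(.49,.62),(.1,.26))
"
```

```text
t 20.77 p [0.5575 0.1057 0.1421] turn [-0.01 -0.    0.03] shift [ 0.03  0.07 -0.59] (dp mm [  1.9   4.5 -35.4] turn deg [-0.1 -0.   0.2] ) F [-0.   0.5 -1.1] w 0.739 q [ -6.  38.  -1. -69. -84.  40.]
 n 1 per row [-0.01, -0.0, 0.03, 0.03, 0.07, -0.59]
 ik [ -6.  41.  -2. -69. -83.  43.] [0. 0.]
top9 1022 normal [1.2e-03 8.0e-04 1.0e+00] z 0.1353 rect ((552.0906372070312, 183.0167999267578), (64.37714385986328, 96.22053527832031), 4.153476715087891) tilt xy deg [-0.07 -0.04]
```

View pics/c9.png

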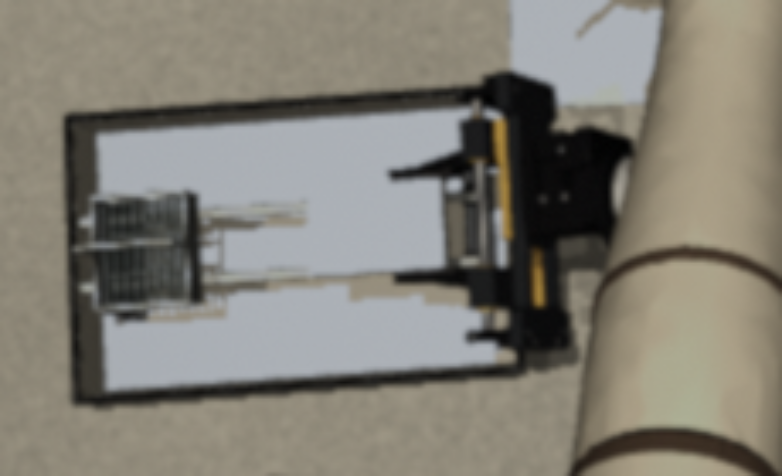

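View pics/c9s.png

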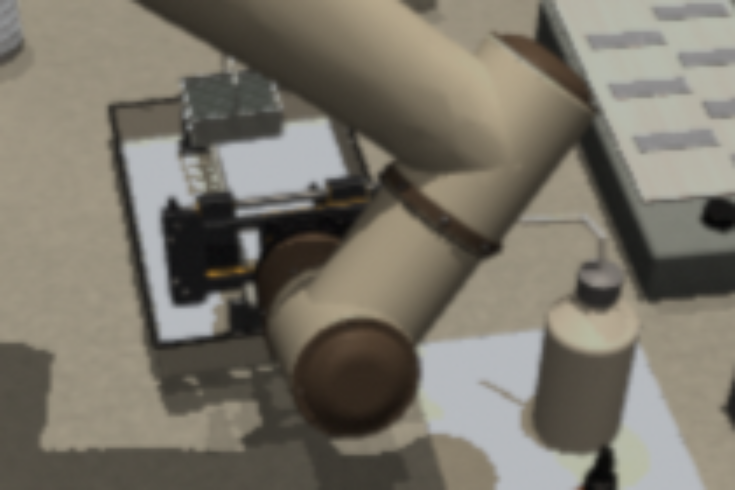

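Call:
{"method": "move_arm", "body": {"series": [[[0, 0, 0.03, 0.03, 0.08, -0.3, 0], [0, 0, 0, 0, 0, -0.3, 0], [0, 0, 0, 0, 0, 0, 0]]]}}

```text
time_s: 21.25
tcp_pos: [0.5601, 0.1112, 0.1055]
ee_rot: [[-0.055, -0.998, -0.025], [0.938, -0.06, 0.34], [-0.341, -0.004, 0.94]]
wrist_force: [-0.3, 0.1, -1.4]
gripper_width: 0.733
```

```bash
python3 -c "
from fin import *
go(fin(.0),93.4,70)
"
```

```text
t 21.25 p [0.5601 0.1112 0.1055] turn [-0.01  0.03 -0.01] shift [-0.01 -0.02 -0.32] (dp mm [ -0.7  -1.  -18.9] turn deg [-0.1  0.3 -0. ] ) F [-0.3  0.1 -1.4] w 0.733 q [ -5.  42.  -1. -69. -83.  43.]
 n 1 per row [-0.01, 0.03, -0.01, -0.01, -0.02, -0.32]
 ik [ -6.  43.  -2. -70. -82.  45.] [0. 0.]
```

Call:
{"method": "move_arm", "body": {"series": [[[0, 0.03, 0, -0.01, -0.02, -0.17, 0], [0, 0, 0, 0, 0, -0.08, 0], [0, 0, 0, 0, 0, 0, 0]]]}}

```text
time_s: 21.62
tcp_pos: [0.5596, 0.11, 0.0893]
ee_rot: [[-0.057, -0.998, -0.02], [0.938, -0.06, 0.34], [-0.341, 0.0, 0.94]]
wrist_force: [-0.6, 0.2, -1.6]
gripper_width: 0.733
```

```bash
python3 -c "
from fin import *
from meas import *
go(fin(.0),93.4,70)
p,d=cap('top','top10')
plate('top','top10',.07,.12,(.51,.6),(.12,.26))
"
```

```text
t 21.62 p [0.5596 0.11   0.0893] turn [-0.01 -0.   -0.01] shift [-0.    0.   -0.04] (dp mm [-0.2  0.2 -2.7] turn deg [-0.1 -0.  -0.1] ) F [-0.6  0.2 -1.6] w 0.733 q [ -6.  43.  -1. -70. -82.  45.]
 n 1 per row [-0.01, -0.0, -0.01, -0.0, 0.0, -0.04]
 ik [ -6.  43.  -2. -70. -82.  45.] [0. 0.]
top10 884 normal [-1.9e-03 -3.0e-04  1.0e+00] z 0.0823 rect ((554.0997314453125, 187.21469116210938), (64.52403259277344, 96.7845687866211), 4.865232944488525) tilt xy deg [0.11 0.02]
```

Call:
{"method": "move_arm", "body": {"series": [[[0, 0, -0.05, 0, 0, -0.04, 0], [0, 0, 0, 0, 0, -0.03, 0], [0, 0, 0, 0, 0, 0, 0]]]}}

```text
time_s: 22.05
tcp_pos: [0.5599, 0.1099, 0.0859]
ee_rot: [[-0.049, -0.999, -0.02], [0.939, -0.053, 0.34], [-0.341, -0.002, 0.94]]
wrist_force: [0.6, 0.4, -2.0]
gripper_width: 0.737
```

```bash
python3 -c "
from fin import *
go(fin(.0),93.4,70)
"
```

```text
t 22.05 p [0.5599 0.1099 0.0859] turn [-0.01  0.01  0.05] shift [-0.01  0.    0.01] (dp mm [-0.5  0.3  0.8] turn deg [-0.1  0.1  0.4] ) F [ 0.6  0.4 -2. ] w 0.737 q [ -6.  43.  -2. -70. -82.  45.]
 n 1 per row [-0.01, 0.01, 0.05, -0.01, 0.0, 0.01]
 ik [ -6.  43.  -2. -70. -82.  45.] [0. 0.]
```

Call:
{"method": "move_arm", "body": {"series": [[[0, 0, 0, 0, 0, -0.03, 0], [0, 0, 0, 0, 0, 0, 0]]]}}

```text
time_s: 22.3
tcp_pos: [0.5601, 0.1099, 0.085]
ee_rot: [[-0.049, -0.999, -0.021], [0.939, -0.054, 0.339], [-0.34, -0.003, 0.941]]
wrist_force: [0.5, -0.3, -2.0]
gripper_width: 0.733
```

```bash
python3 -c "
from fin import *
go(fin(.0),93.4,70)
"
```

```text
t 22.3 p [0.5601 0.1099 0.085 ] turn [-0.02  0.02  0.04] shift [-0.01  0.    0.03] (dp mm [-0.7  0.3  1.7] turn deg [-0.2  0.2  0.3] ) F [ 0.5 -0.3 -2. ] w 0.733 q [ -6.  44.  -2. -70. -82.  45.]
 n 1 per row [-0.02, 0.02, 0.04, -0.01, 0.0, 0.03]
 ik [ -6.  43.  -2. -70. -82.  45.] [0. 0.]
```

Call:
{"method": "move_arm", "body": {"series": [[[0, 0, 0, 0, 0, -0.03, 0], [0, 0, 0, 0, 0, 0, 0]]]}}

```text
time_s: 22.55
tcp_pos: [0.5602, 0.1099, 0.0848]
ee_rot: [[-0.05, -0.998, -0.023], [0.94, -0.055, 0.336], [-0.337, -0.004, 0.942]]
wrist_force: [-0.9, -0.3, -2.2]
gripper_width: 0.733
```

Call:
{"method": "move_arm", "body": {"series": [[[0, 0, 0, 0, 0, -0.02, 0], [0, 0, 0, 0, 0, 0, 0]]]}}

```text
time_s: 22.8
tcp_pos: [0.5602, 0.1099, 0.0847]
ee_rot: [[-0.051, -0.998, -0.024], [0.941, -0.056, 0.334], [-0.335, -0.005, 0.942]]
wrist_force: [-1.2, -0.2, 0.4]
gripper_width: 0.729
```

```bash
python3 -c "
from fin import *
from meas import *
go(fin(.0),93.4,70)
p,d=cap('top','top11')
plate('top','top11',.07,.12,(.51,.6),(.12,.26))
"
```

```text
t 22.8 p [0.5602 0.1099 0.0847] turn [-0.06  0.03  0.02] shift [-0.01  0.01  0.03] (dp mm [-0.8  0.3  1.9] turn deg [-0.4  0.3  0.2] ) F [-1.2 -0.2  0.4] w 0.729 q [ -6.  44.  -2. -70. -82.  46.]
 n 1 per row [-0.06, 0.03, 0.02, -0.01, 0.01, 0.03]
 ik [ -6.  43.  -2. -70. -82.  45.] [0. 0.]
top11 894 normal [ 0.0012 -0.0046  1.    ] z 0.0781 rect ((555.0057983398438, 186.85015869140625), (64.71083068847656, 97.33145141601562), 4.16339111328125) tilt xy deg [-0.07  0.27]
```

Call:
{"method": "move_arm", "body": {"series": [[[0, 0, 0, 0, 0, 0, 0.76], [0, 0, 0, 0, 0, 0, 0.8], [0, 0, 0, 0, 0, 0, 0.88], [0, 0, 0, 0, 0, 0, 1], [0, 0, 0, 0, 0, 0, 1]]]}}

```text
time_s: 23.48
tcp_pos: [0.5602, 0.1104, 0.0834]
ee_rot: [[-0.05, -0.998, -0.023], [0.94, -0.055, 0.335], [-0.336, -0.004, 0.942]]
wrist_force: [-0.3, -0.2, -0.0]
gripper_width: 0.975
```

```bash
python3 -c "
from fin import *
from meas import *
go(fin(.0),93.4,70)
s=r.sense(); x=np.array(s['ee_rot'])[:,0]; print('back 90mm units',np.round(-x*.09/.06,2))
p,d=cap('top','top12')
plate('top','top12',.07,.12,(.51,.6),(.12,.26))
q=s['joints']; A=(s['tcp_pos'],93.4,70,1); B=(s['tcp_pos']-.1*x,93.4,70,1); q,*o,_=path(q,A,B); print(np.round(q),o,keyp(q))
"
```

```text
t 23.48 p [0.5602 0.1104 0.0834] turn [-0.05  0.03  0.03] shift [-0.01 -0.    0.05] (dp mm [-0.8 -0.2  3.2] turn deg [-0.4  0.2  0.2] ) F [-0.3 -0.2 -0. ] w 0.975 q [ -6.  44.  -2. -70. -82.  46.]
 n 1 per row [-0.05, 0.03, 0.03, -0.01, -0.0, 0.05]
 ik [ -6.  43.  -2. -70. -82.  45.] [0. 0.]
back 90mm units [ 0.08 -1.41  0.5 ]
top12 893 normal [0.0025 0.0041 1.    ] z 0.0779 rect ((554.7988891601562, 186.98629760742188), (64.36209869384766, 96.55403137207031), 3.0598299503326416) tilt xy deg [-0.14 -0.24]
[-13.  42.   2. -64. -89.  43.] [np.float64(2.9322226291585795e-07), np.float64(0.8670676983914518), np.float64(0.16720853103235228)] (array([ 0.36934805, -0.08593174,  0.57929226]), array([ 0.68421031, -0.15918694,  0.30839001]), array([ 0.57843036, -0.20571158,  0.19802569]))
```

Call:
{"method": "move_arm", "body": {"series": [[[0, 0, 0, 0.02, -0.25, 0.1, 1], [0, 0, 0, 0.02, -0.45, 0.17, 1], [0, 0, 0, 0.02, -0.5, 0.2, 1], [0, 0, 0, 0.02, -0.5, 0.2, 1], [0, 0, 0, 0, -0.2, 0.5, 1], [0, 0, 0, 0, 0, 0.8, 1], [0, 0, 0, -0.3, -0.3, 0.8, 1], [0, 0, 0, -0.5, -0.5, 0.2, 1], [0, 0, 0, -0.5, -0.5, 0, 1], [0, 0, 0, 0, 0, 0, 1], [0, 0, 0, 0, 0, 0, 1]]]}}

```text
time_s: 24.9
tcp_pos: [0.4832, -0.0972, 0.2712]
ee_rot: [[-0.044, -0.999, -0.025], [0.937, -0.05, 0.345], [-0.346, -0.008, 0.938]]
wrist_force: [0.0, 0.4, -0.3]
gripper_width: 0.997
```

```bash
python3 -c "
from fin import *
from meas import *
go(fin(.0),93.4,70)
p,d=cap('top','top13');cv2.imwrite('pics/c13.png',p[:,:,::-1])
plate('top','top13',.06,.12,(.51,.6),(.12,.26))
p,d=cap('side','side13');cv2.imwrite('pics/c13s.png',cv2.resize(p[60:360,180:400],None,fx=2,fy=2)[:,:,::-1])
for n in ('top','side'):
  W=pts(n,np.load(n+'13.npz')['d']); m=(W[:,:,0]>.48)&(W[:,:,0]<.61)&(W[:,:,1]>.30)&(W[:,:,1]<.43)&(W[:,:,2]>.075)&(W[:,:,2]<.16)
  print(n,'basket',cv2.minAreaRect((W[m][:,:2]*1000).astype(np.float32)))
try: plate('side','side13',.072,.085,(.51,.6),(.12,.26))
except Exception as e: print(e)
"
```

```text
t 24.9 p [ 0.4832 -0.0972  0.2712] turn [0.03 0.06 0.06] shift [ 1.27  3.46 -3.08] (dp mm [  76.2  207.4 -184.5] turn deg [0.2 0.5 0.5] ) F [ 0.   0.4 -0.3] w 0.997 q [ -25.   28.    2.  -59. -104.   35.]
 n 4 per row [0.01, 0.02, 0.02, 0.32, 0.86, -0.77]
 ik [ -6.  43.  -2. -70. -82.  45.] [0. 0.]
top13 893 normal [-0.0034  0.0014  1.    ] z 0.0778 rect ((554.78662109375, 187.0902862548828), (64.49772644042969, 96.34345245361328), 3.6085076332092285) tilt xy deg [ 0.19 -0.08]
top basket ((541.7803344726562, 365.875), (85.19627380371094, 72.58789825439453), 3.9008688926696777)
side basket ((0.0, 0.0), (0.0, 0.0), 0.0)
side13 191 normal [-0.0099  0.0241  0.9997] z 0.0776 rect ((553.44677734375, 210.454833984375), (64.53123474121094, 56.44752883911133), 6.447529315948486) tilt xy deg [ 0.56 -1.38]
```

View pics/c13.png

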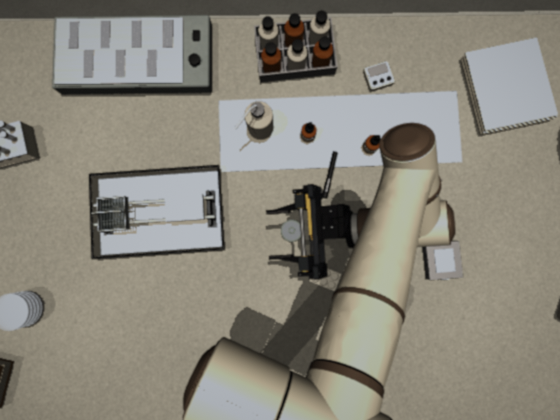

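View pics/c13s.png

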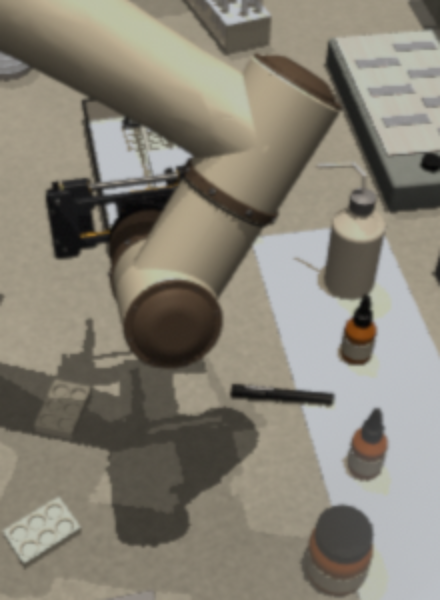

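The plate lies level on both rods, around top (180,208). Its top is at z = 77.8 mm (78 expected), with yaw 3.6° and its centre on the rod midline. The basket has not moved and the gripper is clear, so I hand in.

```bash
python3 -c "
from station import r
print(r.finish_job(), r.sense()['time_s'])"
```

```text
the job is handed in; nothing more can be done
the job is handed in; nothing more can be done
```

The spot plate now lies wells down and flat on both rods, in the free stretch beside the basket. The job is handed in; the arm had used about 25 s of the 58 s.

**What I did:** I took the largest of the three plates (65 × 96 mm measured) across its width and stood it on its short end on clear bench. I let go, took it again from above, tilted in from the plain-face side, turned it the rest of the way and lowered it gently onto the rods. I then released it and backed the gripper away.

**Last checks, top camera:**
- **Plate:** top face at 77.8 mm (78 expected), tilt under 0.2°, yaw 3.6° against about 3.4° for the rack. Its centre is within about 1 mm of the rod midline and it is about 9 cm from the basket, along the rods, edge to edge.
- **Basket:** the same position as at the start, within 0.2 mm.
- **Other things:** none looked moved where I could see them, and I saw no wrist force reading above about 3 N.

**Checks that failed or disagreed:**
- The arm mostly blocked the side camera in the last picture. It gave a plate height of 77.6 mm, but its tilt and outline covered only part of the plate, and it could not see the basket.
- The arm also partly or fully hid some other things in the last pictures, so I did not check every one of them.
- In the hand, the plate measured 3 mm different along its length from what I expected, which only shifted it slightly along the rods.

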